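Load the bench shaker and release its lock pin

TASK

Load the shaker for a run: set every staining box from the bay tray upright and flat in a lane of its own on the platform, any lane, with its length along the lane, and slide the clamp bar home so that it holds all the boxes against the back fence; the lock pin must stay in its bore until then. Next draw the lock pin up out of the bore and park it upright in the side notch of its gate plate, seated on its collar, and only after that flip the toggle switch on. Leave the tape roll and the Petri dishes where they are.

Things in the scene. Friction and masses are not known exactly. Their poses are not given: they have to be found in the camera images.
- shaker: Bench shaker, white housing 270 (x) x 310 (y) x 58 mm high, fixed. Origin under its centre; x from the console (front, towards the robot) to the back, y to its left. At its right front a steel gate plate (top 94 mm above the worktop, 8 mm thick, 60 x 136 mm) has an L-shaped slot 15 mm wide: 50 mm in -y from the bore, then 18 mm in -x into the side notch, where it ends.
- platform: Aluminium platform with a black mat 78 mm above the worktop; unlocked it slides 15 mm either way along the shaker's y. Origin on the mat, mid-area, axes as the shaker's. Four lanes side by side in y, each 66 mm wide (pitch 70), fins between them 4 mm thick, 8 mm high; side walls 16 mm high; back fence 28 mm high, inner face at x = +60 mm. The open clamp bar's face is at x = -60 mm.
- lane0 (a point): On the mat in the middle of lane 0 (from the right, lane0 is the rightmost), midway between the back fence and the open clamp bar; axes as the platform's.
- lane1 (a point): On the mat in the middle of lane 1 (next to lane0, to its left), midway between the back fence and the open clamp bar; axes as the platform's.
- lane2 (a point): On the mat in the middle of lane 2 (next to lane1, to its left), midway between the back fence and the open clamp bar; axes as the platform's.
- lane3 (a point): On the mat in the middle of lane 3 (next to lane2, to its left), midway between the back fence and the open clamp bar; axes as the platform's.
- clamp_bar (a joint): Slide of the clamp bar across the front of the platform, in m: 0 open, grows as the bar moves in the platform's +x towards the back fence, at most 0.040. It stands part closed at the start (0.018 to 0.036) and must be slid open before boxes fit in. About 3 N moves it and it stays where it is left. Snug on boxes that touch the fence it reads 0.030.
- clamp_handle (a point): Middle of the top edge of the clamp bar's black handle, an upright tab 12 mm thick (platform x), 48 mm wide (y); it stands from 24 to 58 mm above the mat, and the 19 mm high aluminium bar spans the platform below it. It moves with the bar; axes as the platform's.
- lock_pin: Loose steel pin with a black knob, upright. Origin on the axis under its collar, z up. Shank 12 mm thick, 52 long below; collar 26 wide, 5 thick; knob 23 wide, 12 to 38 mm above the origin (top 42). In the bore its shank passes a lug of the platform and 22 mm of the housing, locking it. Lifted 36 to 44 mm its foot clears the lug but stays in the slot to be led along; at 54 mm it is right out.
- bore (a point): Centre of the bore, at the top face of the gate plate: where the pin's origin is while the platform is locked. Axes as the shaker's.
- notch (a point): Centre of the side notch at the end of the L-shaped slot, at the top face of the gate plate: where the pin's origin belongs when it is parked (the collar rests on the plate, the shank hangs free below). Lies 50 mm in -y and 18 mm in -x of the bore. Axes as the shaker's.
- switch (a joint): Toggle switch on the left of the console, in rad: 0 off (leaning to the front), 0.9 on (leaning to the back); about 1.5 N at the tip moves it and it stays where it is left.
- switch_tip (a point): Centre of the 13 mm ball on the end of the toggle's lever, which is 34 mm long; its pivot is 62 mm above the worktop. To switch on, the tip is pushed some 30 mm in the shaker's +x. It moves with the lever.
- bay_tray: Grey open tray 220 (x) x 156 (y) x 30 mm high with 4 mm walls and floor, one wall across each way making four bays of 104 x 72 mm; fixed. Origin under its centre.
- box0: Lidded staining box, 90 (x) x 54 (y) x 30 mm high, grey with a white lid; on the lid stands a grey grip rib along x, 54 mm long, 12 mm thick, its top 52 mm above the underside. Origin at the centre of the underside, z up through the lid. About 0.12 kg. Starts in one bay of the tray; None if absent in this run (3 or 4 boxes are there).
- box1: Lidded staining box, 90 (x) x 54 (y) x 30 mm high, grey with a white lid; on the lid stands a grey grip rib along x, 54 mm long, 12 mm thick, its top 52 mm above the underside. Origin at the centre of the underside, z up through the lid. About 0.12 kg. Starts in one bay of the tray; None if absent in this run (3 or 4 boxes are there).
- box2: Lidded staining box, 90 (x) x 54 (y) x 30 mm high, grey with a white lid; on the lid stands a grey grip rib along x, 54 mm long, 12 mm thick, its top 52 mm above the underside. Origin at the centre of the underside, z up through the lid. About 0.12 kg. Starts in one bay of the tray; None if absent in this run (3 or 4 boxes are there).
- box3: Lidded staining box, 90 (x) x 54 (y) x 30 mm high, grey with a white lid; on the lid stands a grey grip rib along x, 54 mm long, 12 mm thick, its top 52 mm above the underside. Origin at the centre of the underside, z up through the lid. About 0.12 kg. Starts in one bay of the tray; None if absent in this run (3 or 4 boxes are there).
- label_tape: Bystander: roll of paper tape, 104 mm wide, 25 mm high, lying behind the work. Origin under its centre.
- petri_stack: Bystander: stack of Petri dishes, 65 mm wide, 43 mm high, behind the shaker. Origin under its centre.
Not all that is in view belongs to the job. Leave any black look-alike of the box3 alone.

How it is judged (in metres and radians):
On the way, in this order (a step that is already met when the one before it is completed fails the run):
1. every box lies flat in a lane, clamped against the back fence by the bar, with the lock pin still in its bore (x of box0 in the frame of platform between 0.008 and 0.022 m and y of box0 in the frame of platform between -0.125 and 0.125 m and z of box0 in the frame of platform between -0.004 and 0.004 m and angle between each of box0, box1, box2, box3's own z axis and vertical below 0.08 rad and x of box1 in the frame of platform between 0.008 and 0.022 m and y of box1 in the frame of platform between -0.125 and 0.125 m and z of box1 in the frame of platform between -0.004 and 0.004 m and x of box2 in the frame of platform between 0.008 and 0.022 m and y of box2 in the frame of platform between -0.125 and 0.125 m and z of box2 in the frame of platform between -0.004 and 0.004 m and x of box3 in the frame of platform between 0.008 and 0.022 m and y of box3 in the frame of platform between -0.125 and 0.125 m and z of box3 in the frame of platform between -0.004 and 0.004 m and value of joint clamp_bar above 0.0265 m and horizontal distance between lock_pin and bore below 0.012 m and z of lock_pin in the frame of bore between -0.004 and 0.012 m), for 0.2 s.
2. the lock pin is drawn and parked in the side notch, seated on its collar, with the switch still off (horizontal distance between lock_pin and notch below 0.007 m and z of lock_pin in the frame of notch between -0.004 and 0.004 m and angle between lock_pin's own z axis and vertical below 0.12 rad and value of joint switch below 0.3 rad), for 0.2 s.
3. the switch is on (value of joint switch above 0.7 rad), for 0.2 s.
At the end, for the whole second after the job is handed in: Every box flat (0.08 rad, 4 mm) on the mat in a lane, within 7 mm of touching the back fence; clamp bar at 26.5 mm or more; pin upright (0.12 rad), collar on the gate plate (4 mm), within 7 mm of the notch centre; switch past 0.7 rad; all at rest (x of box0 in the frame of platform between 0.008 and 0.022 m and y of box0 in the frame of platform between -0.125 and 0.125 m and z of box0 in the frame of platform between -0.004 and 0.004 m and angle between each of box0, box1, box2, box3's own z axis and vertical below 0.08 rad and x of box1 in the frame of platform between 0.008 and 0.022 m and y of box1 in the frame of platform between -0.125 and 0.125 m and z of box1 in the frame of platform between -0.004 and 0.004 m and x of box2 in the frame of platform between 0.008 and 0.022 m and y of box2 in the frame of platform between -0.125 and 0.125 m and z of box2 in the frame of platform between -0.004 and 0.004 m and x of box3 in the frame of platform between 0.008 and 0.022 m and y of box3 in the frame of platform between -0.125 and 0.125 m and z of box3 in the frame of platform between -0.004 and 0.004 m and value of joint clamp_bar above 0.0265 m and horizontal distance between lock_pin and notch below 0.007 m and z of lock_pin in the frame of notch between -0.004 and 0.004 m and angle between lock_pin's own z axis and vertical below 0.12 rad and value of joint switch above 0.7 rad and linear speed of each of box0, box1, box2, box3, lock_pin below 0.02 m/s).
It fails at once if the shaker was switched on while the lock pin was not parked (value of joint switch above 0.55 rad and (horizontal distance between lock_pin and notch above 0.012 m or z of lock_pin in the frame of notch above 0.012 m)).
It fails at once if a bystander was disturbed (distance of any of label_tape, petri_stack from where it was at the start of the episode above 0.02 m).
Of box0, box1, box2, box3 only 3 to 4 are there at a start; the rules pass over those that are not, and their reading is None.
At some moment in a run one of box0, box1, box2, box3 may be knocked a few centimetres aside while the robot is not near it.
Once in a run the grip may slacken for a moment while it holds something.
It also fails if it takes over 208 s, if anything falls off the work surface, if the arm or the gripper's body presses on something with over 40 N, if the wrist force passes 120 N, or if a joint passes its speed limit or range.

ROBOT

A 7-joint arm with a two-finger parallel gripper is mounted at the origin on a cart in front of the work surface, level with it; the furniture and walls round the work are solid. World frame = base frame: x ahead of the robot, y to its left, z up, the work surface at z = 0. Lengths are in mm, angles in rad, forces in N, time in s.
With the tool pointing down it reaches from about 425 to 875 mm from the base axis. Payload 8.4 kg.
Tool frame: the origin (TCP) lies midway between the tips of the shut fingers; the grasp point (between the pads) lies 19 mm behind it; x points along the fingers, y is the direction in which the jaws open and shut, and the axes are right-handed (so a half turn about x gives the same grasp; the last joint's range is limited). The gripper opens to 87 mm and grips with 3 to 60 N. Pads are 19 mm wide; open, the fingers measure 117 mm over their backs; the gripper's body (75 mm by 190 mm) begins 51 mm behind the grasp point.
Start: joints at [1.073, 0.333, 0.04, 1.465, -0.013, 1.343, -0.059], TCP at [252.379, -598.973, 222.546] pointing down, gripper open.
Joint ranges: [-2.58, 2.58], [-0.38, 2.09], [-1.3, 1.39], [0.25, 2.4], [-1.5, 4.64], [0.08, 2.09], [-2.65, 2.65]. Speed limits (rad/s): [2.22, 2.22, 2.79, 2.79, 3.14, 3.14, 3.14].

INTERFACE

Orientations are given as a 3x3 rotation matrix whose columns are the frame's x, y, z axes.
In Python, from cell import manip, snapshot gives the robot as it stands. The module is installed in compiled form; this text tells all that it offers.
- The arm moves only by the shell command python3 -m inch 'ROWS' [FORCE]. ROWS is JSON, a list of rows, each a list of 7 numbers: the shift along the tool's x, y, z in mm, then the turn, a rotation vector about the tool's x, y, z in degrees, then the gripper's target within -1 to 1 (shut at 1, half-way at 0, fully open at -1). In form: [[dx, dy, dz, ax, ay, az, grip], ...]. A call has exactly 5 rows; each row is the pose to reach, as a shift and turn from the pose measured when the call began, along the tool's axes at that moment; what a row does not reach only later rows make up. A row lasts 1/12 s, in which the tool goes at most 41.7 mm and 7.16 degrees, less where a joint would pass 70% of its speed; a pose out of reach is approached as far as the arm can. A call with a gripper value outside its range is refused whole. The fingers move at their own pace and stop on an object; FORCE is the grip in N (left out, the last holds). Time passes only in rows, so rows that repeat a pose let the fingers close, or fill a call up. It gives the time, the measured TCP pose, the force and the opening at its end, in the units of the state.
- manip.get_state(): the state, without advancing time (a new reading comes with each control period).
- snapshot(name): name is "scene" or "top"; returns a dict with "frame" (384x512x3 uint8, blue, green, red), "fx", "fy", "cx", "cy" (pixels), "world_to_cam" (4x4, takes a point from world to camera coordinates). Camera axes: x right, y down, z forward; pixel columns grow to the right and rows downward; lengths in mm; the calibration is good to about 2 mm. A picture is of the moment at which its call begins. There is no depth.
- manip.job_done(): hands the job in, once; it reports no verdict.
The state is a dict: "clock": time; "joint_positions": joint angles; "joint_velocities": joint speeds; "effort": joint torques, N m; "ee_pos": TCP position; "orientation": TCP orientation; "ft_force": force on the tool from outside, world axes, zero at the start; "wrist_torque": the same for the moment, N m; "finger_gap": opening from 0.0 (shut) to 1.0 (fully open).
Only numpy, scipy, OpenCV 4.12 (cv2) and the standard library are available. Lean on these libraries where they do the work, as an engineer would, in place of code of your own. Each camera call takes 0.05 s, during which the arm holds its last target.

## Working session

There is one attempt and no reset: what is moved stays moved. The work goes in short steps, Python scripts to look and compute and a shell command to move; the robot and the scene stay as the last step left them, time stands still between calls to the robot, and variables do not carry over. Pictures are saved under pics/ and viewed, and the job is handed in when it is done.

```bash
mkdir -p pics; cat > h.py <<'E'
import numpy as np, cv2
from cell import manip, snapshot
def snap(name,out=None):
    s=snapshot(name)
    if out: cv2.imwrite('pics/'+out,s['frame'])
    return s
def ray(s,u,v,z):
    T=np.array(s['world_to_cam']);R=T[:3,:3];t=T[:3,3]
    c=-R.T@t; d=R.T@np.array([(u-s['cx'])/s['fx'],(v-s['cy'])/s['fy'],1])
    return c+d*(z-c[2])/d[2]
def proj(s,p):
    T=np.array(s['world_to_cam']);q=T[:3,:3]@np.array(p)+T[:3,3]
    return np.array([s['fx']*q[0]/q[2]+s['cx'],s['fy']*q[1]/q[2]+s['cy']])
E
python3 - <<'E'
from h import *
for n in('scene','top'):
    s=snap(n,n+'0.png'); T=np.array(s['world_to_cam']);print(n,s['fx'],s['cx'],s['cy'],T.round(3).tolist(),(-T[:3,:3].T@T[:3,3]).round())
st=manip.get_state();print(st)
E
```

```text
scene 397.5169722244465 261.75123623198016 190.7385151203627 [[-0.482, -0.876, 0.02, 358.973], [-0.535, 0.277, -0.798, 377.176], [0.694, -0.396, -0.602, 623.16], [0.0, 0.0, 0.0, 1.0]] [-57. 457. 669.]
top 385.65217803859497 255.10823491540512 200.95096415521178 [[0.014, -1.0, -0.003, 70.072], [-0.995, -0.014, -0.096, 601.863], [0.096, 0.004, -0.995, 1000.473], [0.0, 0.0, 0.0, 1.0]] [ 502.   74. 1054.]
{'clock': 0.1, 'joint_positions': array([ 1.07280606,  0.33381096,  0.03986039,  1.46619309, -0.01337086,
        1.34328541, -0.05849433]), 'joint_velocities': array([-0.00042417, -0.00072221,  0.00027112, -0.00304447, -0.00073803,
        0.00040487, -0.00053889]), 'effort': array([ 5.71316152e-03, -6.57808185e+01,  1.34138916e+00, -4.04700315e+01,
       -5.93566219e-02,  4.09562420e-02,  9.63544926e-05]), 'ee_pos': array([ 252.2065354 , -598.61560641,  221.76194937]), 'orientation': array([[-6.63283480e-04,  3.88311395e-01, -9.21527982e-01],
       [ 1.26851402e-03, -9.21527116e-01, -3.88311943e-01],
       [-9.99998975e-01, -1.42653206e-03,  1.18655266e-04]]), 'ft_force': array([ 0.10462311, -0.58032927, -0.20338078]), 'wrist_torque': array([ 0.00021794, -0.0158291 , -0.03886445]), 'finger_gap': 1.0021336981215692}
```

View pics/scene0.png

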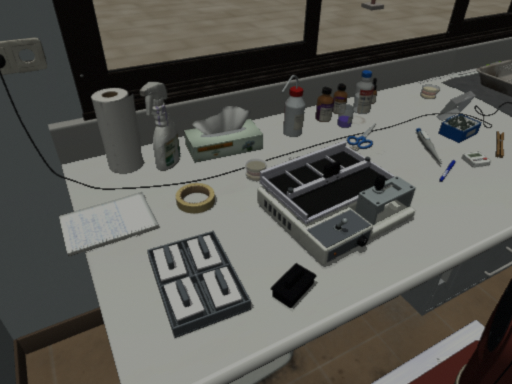

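View pics/top0.png

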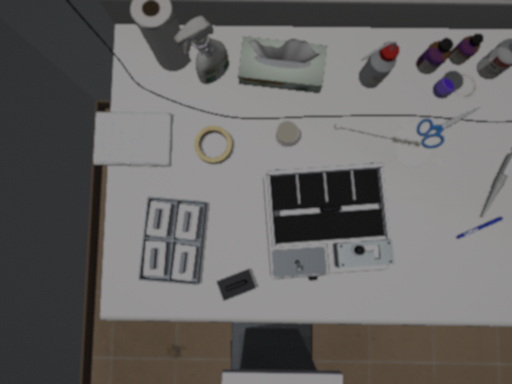

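Scene: tray with four white-lidded boxes (scene ~(197,280), top ~(174,240)), black look-alike at top (237,284), shaker at top (328,220), toggle at about (298,264), pin at (360,250), tape (213,145), Petri (288,133). Enlarging.

```bash
python3 - <<'E'
from h import *
a=cv2.imread('pics/top0.png')
cv2.imwrite('pics/t0a.png',cv2.resize(a[155:290,255:400],None,fx=5,fy=4.4,interpolation=cv2.INTER_CUBIC)) if 0 else cv2.imwrite('pics/t0a.png',cv2.resize(a[155:285,255:400],None,fx=4.5,fy=4.5,interpolation=cv2.INTER_CUBIC))
cv2.imwrite('pics/t0b.png',cv2.resize(a[190:300,130:265],None,fx=5,fy=5,interpolation=cv2.INTER_CUBIC))
b=cv2.imread('pics/scene0.png')
cv2.imwrite('pics/s0a.png',cv2.resize(b[140:260,250:420],None,fx=4.6,fy=4.6,interpolation=cv2.INTER_CUBIC))
E
```

```text
(no output)
```

View pics/t0a.png

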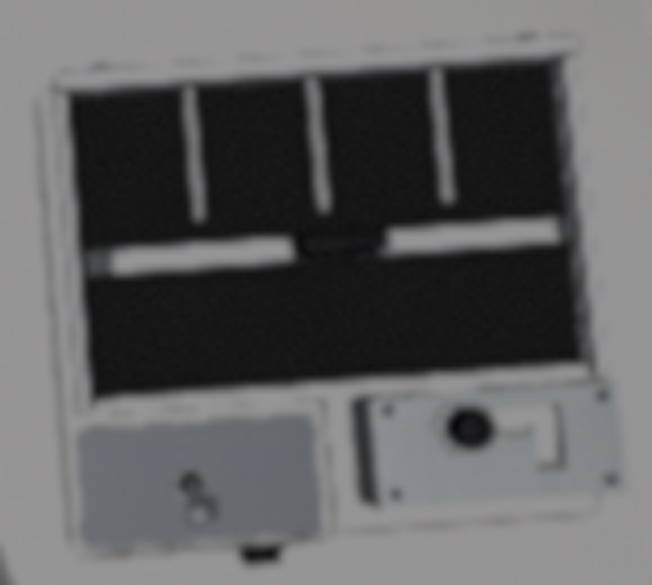

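View pics/t0b.png

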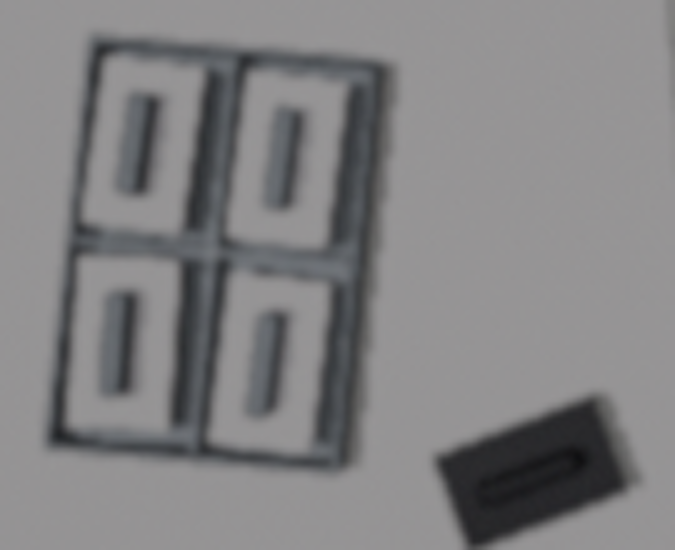

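View pics/s0a.png

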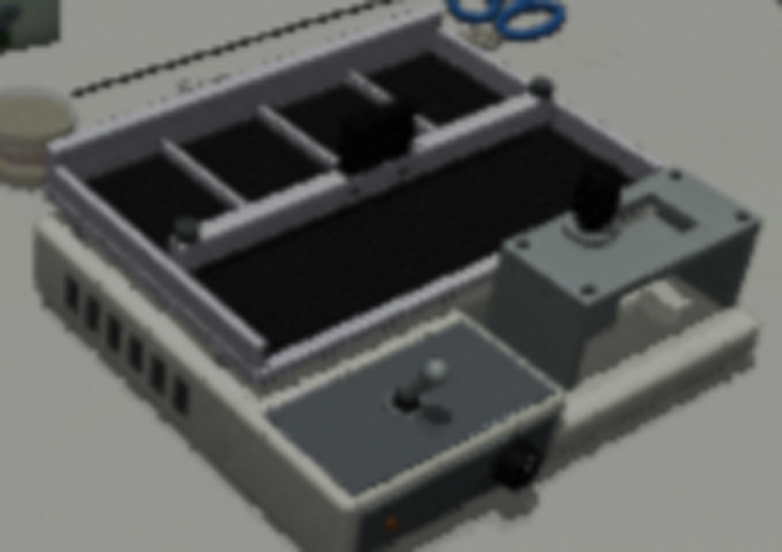

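```bash
cat > boxes.py <<'E'
from h import *
def lids(s,roi,z,thr=120,amin=150):
    g=cv2.cvtColor(s['frame'],cv2.COLOR_BGR2GRAY); K=4
    x0,y0,x1,y1=roi
    c=cv2.resize(g[y0:y1,x0:x1],None,fx=K,fy=K,interpolation=cv2.INTER_CUBIC)
    m=(c>thr).astype(np.uint8)*255
    cs,_=cv2.findContours(m,cv2.RETR_EXTERNAL,cv2.CHAIN_APPROX_NONE)
    out=[]
    for k in cs:
        a=cv2.contourArea(k)/K/K
        x,y,w,h=cv2.boundingRect(k)
        if a<amin or x<=0 or y<=0 or x+w>=c.shape[1] or y+h>=c.shape[0]: continue
        P=np.array([ray(s,(u+.5)/K-.5+x0,(v+.5)/K-.5+y0,z)[:2] for u,v in cv2.convexHull(k)[:,0]],np.float32)
        (cx,cy),(w,h),an=cv2.minAreaRect(P)
        if w<h: an+=90; w,h=h,w
        an=(an+90)%180-90
        out.append((round(cx,1),round(cy,1),round(w,1),round(h,1),round(an,2)))
    return out
E
python3 - <<'E'
from boxes import *
s=snap('top')
g=cv2.cvtColor(s['frame'],cv2.COLOR_BGR2GRAY)
print(g[215:262:4,140:210:3])
for t in(115,125,135):print(t,lids(s,(136,193,212,290),34,t))
K=4.5
def T(u,v,z):return ray(s,255+(u+.5)/K-.5,155+(v+.5)/K-.5,z).round(1)
print('pin',T(470,427,136));print('handle',T(340,243,136))
print('fins',T(198,220,86),T(323,212,86),T(448,203,86))
print('mat front',T(92,397,78),T(585,362,78))
print('fence top in',T(72,95,106),T(560,62,106))
print('notch corner',T(553,467,94),T(530,405,94),T(540,467,94))
print('tip',T(200,510,90),'pivot',T(190,483,62))
print('console front',T(80,557,58),T(600,515,58))
E
```

```text
[[149 148  96 129 148 113  82  99 145 145  63  75  75 144 146 108  77 121
  149 136  59  75  89 143]
 [148 146  87 141 144 106  67 116 148 143  52  85  79 148 145 107  71 132
  149 122  64  79  95 144]
 [148 144  79 148 140 104  55 124 148 125  54  88 100 149 138 105  70 137
  148 106  67  74 105 148]
 [149 138  96 149 135 103  65 137 149 114  57 102 114 149 131 103  88 144
  148  84  72  67 108 149]
 [148 131 113 149 149 148 148 149 149  82  62  95 136 149 135 107 122 148
  146  70  81  65 125 149]
 [148 122  65 102 130 130 140 143 143  76  78  96 141 149 149 149 148 149
  143  61  80  71 127 149]
 [148 106  72  95 103 102 102  97  99 100 103  99  81 104 112 114 123 125
  113  86  98  76 130 149]
 [148  95 139 148 149 148 148 146 140  57  81  68  95 118  97 108 108 111
  113 114  93  83 143 148]
 [146  82 141 148 138 128 140 148 143  51  93  62 138 148 148 149 146 143
  138  72  80  91 143 148]
 [144  70 145 145 106  60 120 148 136  54  89  61 142 148 142 129 141 149
  144  61  78 103 148 149]
 [137  75 148 139 104  56 128 149 126  56  91  73 148 145 109  75 131 149
  130  62  68 105 149 149]
 [130  69 148 133 106  55 134 149 121  56  93  87 148 143 106  68 134 149
  121  72  66 111 148 149]]
115 []
125 []
135 []
pin [ 478.8 -168.9  136. ]
handle [ 574.6 -101.2  136. ]
fins [590.4 -31.4  86. ] [ 595.9 -101.4   86. ] [ 601.9 -171.3   86. ]
mat front [491.   26.6  78. ] [ 514.3 -249.    78. ]
fence top in [656.9  40.5 106. ] [ 679.  -228.9  106. ]
notch corner [ 456.6 -225.2   94. ] [ 490.2 -213.1   94. ] [ 456.5 -218.1   94. ]
tip [430.3 -32.6  90. ] pivot [443.2 -30.   62. ]
console front [400.7  31.6  58. ] [ 428.4 -262.6   58. ]
```

```bash
sed -i 's/RETR_EXTERNAL/RETR_LIST/; s/if a<amin or/if a<amin or a>1500 or/' boxes.py; python3 - <<'E'
from boxes import *
s=snap('top');c=snap('scene')
for t in(115,125,135):print(t,*lids(s,(136,193,212,290),34,t),sep='\n')
K=4.6
def T(u,v,z):return ray(c,250+(u+.5)/K-.5,140+(v+.5)/K-.5,z).round(1)
print('pin knob top',T(597,172,136),'mid',T(597,197,119));print('handle top',T(377,114,136))
print('tip',T(434,369,90),T(434,369,86),'pivot',T(404,400,62))
def P(p,cam): return proj(cam,p)
for nm,p in dict(pin=(478.8,-168.9,136),handle=(574.6,-101.2,136),tip=(430.3,-32.6,90)).items():
    q=proj(c,p);print(nm,((q-[250,140])*K).round())
print('notch corners', T(688,232,94))
# fence inner top corners in scene
print('fence', T(52,165,106),T(440,30,106),'mat front',T(265,358,78))
E
```

```text
115
(439.0, 263.3, 95.0, 54.2, -5.24)
(445.2, 341.1, 94.0, 54.2, -1.3)
(543.7, 258.3, 94.1, 53.8, -6.01)
(549.8, 334.7, 94.3, 53.5, -6.23)
125
(436.6, 264.1, 58.9, 20.8, -5.33)
(446.2, 342.2, 58.8, 22.9, -2.26)
(437.8, 263.5, 91.1, 52.6, -5.31)
(445.6, 340.7, 91.0, 52.0, -2.18)
(543.7, 258.8, 57.5, 21.5, -6.43)
(550.4, 335.8, 57.6, 23.2, -6.75)
(543.5, 258.1, 91.0, 52.1, -5.89)
(550.0, 334.6, 90.9, 51.9, -6.28)
135
(436.3, 264.0, 61.9, 24.3, -5.32)
(445.9, 342.0, 61.0, 26.5, -2.36)
(437.2, 263.6, 88.2, 50.1, -5.52)
(445.8, 340.8, 87.9, 49.9, -2.11)
(543.8, 258.1, 60.2, 25.3, -5.48)
(550.3, 335.4, 60.1, 26.9, -6.19)
(543.6, 258.2, 88.3, 49.9, -5.96)
(550.0, 334.6, 88.2, 49.8, -6.62)
pin knob top [ 476.7 -166.6  136. ] mid [ 476.4 -170.8  119. ]
handle top [572.5 -98.4 136. ]
tip [432.3 -34.6  90. ] [435.6 -38.   86. ] pivot [444.3 -30.4  62. ]
pin [596. 167.]
handle [377. 109.]
tip [431. 371.]
notch corners [ 454.  -220.6   94. ]
fence [647.7  57.9 106. ] [ 665.7 -220.3  106. ] mat front [487.9  24.7  78. ]
```

```bash
cat > go.py <<'E'
import sys,numpy as np
from scipy.spatial.transform import Rotation as Ro
from cell import manip
# usage: go.py x y z ang   target TCP, tool-y heading deg; tool x straight down. prefix 'p' x y z : platform coords
O=np.array([608,-99.5,78]);a=np.radians(4.75)
def plat(x,y,z):return O+[x*np.cos(a)-y*np.sin(a),x*np.sin(a)+y*np.cos(a),z]
st=manip.get_state();R=np.array(st['orientation']);p=np.array(st['ee_pos'])
print('t %.1f p'%st['clock'],p.round(1),'ang %.1f'%np.degrees(np.arctan2(R[1,1],R[0,1])),'F',np.array(st['ft_force']).round(1),'gap %.3f'%st['finger_gap'],'j',np.array(st['joint_positions']).round(2))
A=sys.argv[1:]
if A:
    pl=A[0]=='p'
    if pl:A=A[1:]
    v=[float(q) for q in A]
    t=plat(*v[:3]) if pl else np.array(v[:3]); h=np.radians(v[3])
    y=np.array([np.cos(h),np.sin(h),0]);x=np.array([0,0,-1.]);G=np.c_[x,y,np.cross(x,y)]
    print('target',t.round(1),'shift',(R.T@(t-p)).round(1),'turn deg',np.degrees(Ro.from_matrix(R.T@G).as_rotvec()).round(1),'dist %.0f'%np.linalg.norm(t-p))
E
python3 go.py p 0 0 150 -85.25
```

```text
t 0.2 p [ 252.3 -598.8  222.1] ang -67.2 F [0.4 0.2 0.2] gap 1.000 j [ 1.07  0.33  0.04  1.47 -0.01  1.34 -0.06]
target [608.  -99.5 228. ] shift [  -5.7 -322.  -521.7] turn deg [18.1  0.   0. ] dist 613
```

Candidates for boxes (top view): white-lidded at (155,260), (184,265), (158,218), (188,223), which match the description. The black one at (237,284) is the look-alike and I'll leave it. The close crop t0b confirms four white-lidded boxes with grey ribs in the bays. The first reach is the clamp handle: the black tab at (330,209). The knob at (313,278) on the console front is not it.

```bash
python3 -m inch '[[-5,-40,-65,4,0,0,1],[-5,-80,-130,8,0,0,1],[-5,-120,-195,12,0,0,1],[-5,-120,-195,18,0,0,1],[-5,-120,-195,18,0,0,1]]' 20; python3 go.py p 0 0 150 -85.25
```

```text
clock: 0.67
ee_pos: [374.0, -427.7, 227.1]
orientation: [[-0.0, 0.078, -0.997], [0.0, -0.997, -0.078], [-1.0, -0.0, 0.0]]
ft_force: [0.8, -0.9, 0.5]
finger_gap: 0.707
t 0.7 p [ 374.  -427.7  227.1] ang -85.5 F [ 0.8 -0.9  0.5] gap 0.707 j [ 0.81  0.17 -0.04  1.66  0.01  1.31 -0.73]
target [608.  -99.5 228. ] shift [  -0.8 -309.  -258.7] turn deg [-0.3  0.   0. ] dist 403
```

```bash
python3 -m inch '[[0,-155,-130,0,0,0,1],[0,-155,-130,0,0,0,1],[0,-155,-130,0,0,0,1],[0,-155,-130,0,0,0,1],[0,-155,-130,0,0,0,1]]'; python3 -m inch '[[0,-155,-129,0,0,0,1],[0,-155,-129,0,0,0,1],[0,-155,-129,0,0,0,1],[0,-155,-129,0,0,0,1],[0,-155,-129,0,0,0,1]]'; python3 go.py p 2 0 34 -85.25
```

```text
clock: 1.08
ee_pos: [492.8, -260.5, 227.3]
orientation: [[0.0, 0.079, -0.997], [0.001, -0.997, -0.079], [-1.0, -0.001, -0.0]]
ft_force: [0.6, 0.1, -0.2]
finger_gap: 0.325
clock: 1.5
ee_pos: [610.2, -93.3, 227.6]
orientation: [[0.001, 0.079, -0.997], [0.001, -0.997, -0.079], [-1.0, -0.001, -0.001]]
ft_force: [1.9, -0.5, -0.1]
finger_gap: 0.015
t 1.5 p [610.2 -93.3 227.6] ang -85.4 F [ 1.9 -0.5 -0.1] gap 0.015 j [ 0.34  0.28 -0.32  1.53  0.09  1.34 -1.48]
target [610.  -99.3 112. ] shift [115.6   6.1   0.8] turn deg [-0.2 -0.   0. ] dist 116
```

```bash
python3 -m inch '[[40,6,1,0,0,0,1],[80,6,1,0,0,0,1],[110,6,1,0,0,0,1],[115,6,1,0,0,0,1],[115,6,1,0,0,0,1]]'; python3 -m inch '[[0,0,6,0,0,0,1],[0,0,12,0,0,0,1],[0,0,18,0,0,0,1],[0,0,24,0,0,0,1],[0,0,30,0,0,0,1]]'; python3 go.py p 2 0 34 -85.25
```

```text
clock: 1.92
ee_pos: [608.3, -99.2, 110.7]
orientation: [[-0.004, 0.079, -0.997], [0.002, -0.997, -0.079], [-1.0, -0.002, 0.003]]
ft_force: [0.1, 0.2, 1.1]
finger_gap: 0.006
clock: 2.33
ee_pos: [579.3, -101.8, 112.8]
orientation: [[0.001, 0.079, -0.997], [0.001, -0.997, -0.079], [-1.0, -0.001, -0.001]]
ft_force: [4.0, -1.0, 1.6]
finger_gap: 0.004
t 2.3 p [ 579.3 -101.8  112.8] ang -85.5 F [ 4.  -1.   1.6] gap 0.004 j [ 0.36  0.31 -0.31  1.74  0.1   1.11 -1.47]
target [610.  -99.3 112. ] shift [  0.9  -0.1 -30.8] turn deg [-0.2 -0.   0. ] dist 31
```

```bash
python3 -m inch '[[0,0,4,0,0,0,1],[0,0,8,0,0,0,1],[0,0,12,0,0,0,1],[0,0,16,0,0,0,1],[0,0,20,0,0,0,1]]'
```

```text
clock: 2.75
ee_pos: [563.2, -103.1, 113.7]
orientation: [[0.01, 0.08, -0.997], [0.001, -0.997, -0.08], [-1.0, -0.0, -0.01]]
ft_force: [35.2, 1.2, -20.7]
finger_gap: 0.007
```

```bash
python3 -m inch '[[0,0,-10,0,0,0,1],[0,0,-20,0,0,0,1],[-40,0,-20,0,0,0,1],[-80,0,-20,0,0,0,1],[-120,0,-20,0,0,0,0]]';python3 go.py; python3 - <<'E'
from h import *
s=snap('scene');cv2.imwrite('pics/s1.png',cv2.resize(s['frame'][60:340,130:450],None,fx=2.4,fy=2,interpolation=cv2.INTER_CUBIC))
E
```

```text
clock: 3.17
ee_pos: [580.7, -101.4, 234.1]
orientation: [[0.005, 0.08, -0.997], [0.002, -0.997, -0.08], [-1.0, -0.002, -0.006]]
ft_force: [1.5, -0.2, 0.8]
finger_gap: 0.029
t 3.2 p [ 580.7 -101.4  234.1] ang -85.4 F [ 1.5 -0.2  0.8] gap 0.029 j [ 0.37  0.22 -0.32  1.59  0.07  1.33 -1.45]
```

View pics/s1.png

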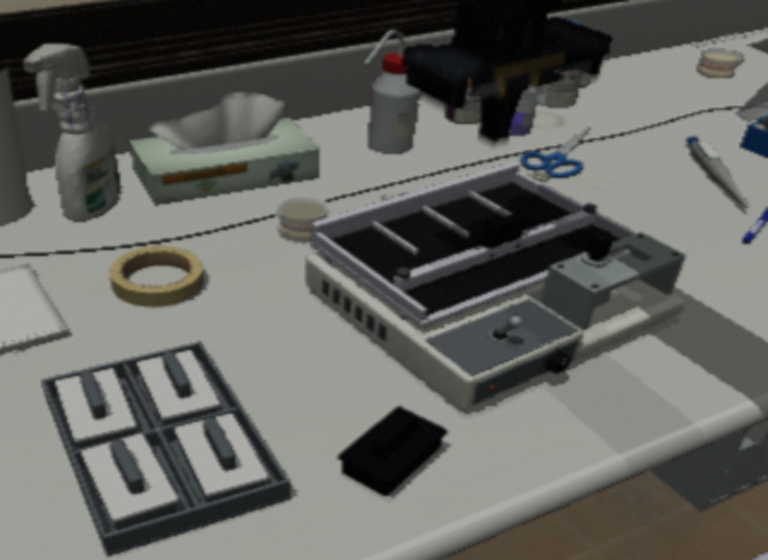

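Clamp bar is now fully forward (stop felt); tray undisturbed. First box: C at (543.6, 258.2).

```bash
python3 go.py 543.6 258.2 140 -96
```

```text
t 3.2 p [ 584.1 -101.7  243.6] ang -85.4 F [ 1.6 -0.6  7.3] gap 0.062 j [ 0.37  0.21 -0.32  1.58  0.07  1.34 -1.45]
target [543.6 258.2 140. ] shift [ 102.8 -362.1   13.4] turn deg [10.6 -1.   0. ] dist 377
```

```bash
python3 -m inch '[[0,-41,2,2,0,0,0],[0,-82,4,4,-1,0,0],[0,-123,5,6,-1,0,0],[0,-164,6,8,-1,0,0],[0,-205,7,10.6,-1,0,0]]' 25;python3 go.py 543.6 258.2 100 -96
```

```text
clock: 3.63
ee_pos: [559.6, 103.6, 242.7]
orientation: [[-0.002, -0.107, -0.994], [-0.001, -0.994, 0.107], [-1.0, 0.001, 0.002]]
ft_force: [0.2, 0.3, 0.3]
finger_gap: 0.419
t 3.6 p [559.6 103.6 242.7] ang -96.1 F [0.2 0.3 0.3] gap 0.419 j [ 0.12  0.19 -0.44  1.62  0.08  1.35 -2.01]
target [543.6 258.2 100. ] shift [ 142.6 -152.1   32.1] turn deg [-0.1  0.1 -0. ] dist 211
```

```bash
python3 -m inch '[[0,-40,8,0,0,0,0],[20,-80,17,0,0,0,0],[50,-115,25,0,0,0,0],[85,-145,32,0,0,0,0],[115,-152,32,0,0,0,0]]' 25;python3 go.py 543.6 258.2 38 -96
```

```text
clock: 4.05
ee_pos: [542.6, 261.9, 129.8]
orientation: [[-0.001, -0.103, -0.995], [0.001, -0.995, 0.103], [-1.0, -0.001, 0.002]]
ft_force: [1.6, 0.3, 0.3]
finger_gap: 0.499
t 4.0 p [542.6 261.9 129.8] ang -95.9 F [1.6 0.3 0.3] gap 0.499 j [-0.1   0.35 -0.51  1.68  0.18  1.16 -2.34]
target [543.6 258.2  38. ] shift [91.8  3.7 -1.6] turn deg [0.1 0.1 0.1] dist 92
```

```bash
python3 -m inch '[[30,4,-1,0,0,0,0],[60,4,-1,0,0,0,0],[80,4,-1,0,0,0,0],[89,4,-1,0,0,0,0],[91,4,-1,0,0,0,0]]';python3 -m inch '[[0,0,0,0,0,0,0],[0,0,0,0,0,0,1],[0,0,0,0,0,0,1],[0,0,0,0,0,0,1],[0,0,0,0,0,0,1]]' 30;python3 go.py 543.6 258.2 38 -96
```

```text
clock: 4.47
ee_pos: [541.4, 257.1, 36.4]
orientation: [[-0.006, -0.103, -0.995], [-0.001, -0.995, 0.103], [-1.0, 0.001, 0.006]]
ft_force: [0.9, -0.6, 0.1]
finger_gap: 0.499
clock: 4.88
ee_pos: [542.0, 257.2, 37.4]
orientation: [[-0.004, -0.103, -0.995], [-0.0, -0.995, 0.103], [-1.0, 0.001, 0.004]]
ft_force: [-0.1, 0.1, -0.5]
finger_gap: 0.282
t 4.9 p [542.  257.2  37.4] ang -95.9 F [-0.1  0.1 -0.5] gap 0.282 j [-0.12  0.45 -0.49  1.76  0.24  1.   -2.37]
target [543.6 258.2  38. ] shift [-0.6 -1.1 -1.5] turn deg [ 0.1  0.3 -0. ] dist 2
```

```bash
python3 -m inch '[[0,0,0,0,0,0,1],[0,0,0,0,0,0,1],[0,0,0,0,0,0,1],[0,0,0,0,0,0,1],[0,0,0,0,0,0,1]]' 30; python3 -m inch '[[-10,0,0,0,0,0,1],[-30,0,0,0,0,0,1],[-60,0,0,0,0,0,1],[-90,0,0,0,0,0,1],[-110,0,0,0,0,0,1]]';python3 go.py p 10 -105 170 -85.25
```

```text
clock: 5.3
ee_pos: [542.3, 257.5, 37.9]
orientation: [[-0.004, -0.103, -0.995], [0.0, -0.995, 0.103], [-1.0, 0.0, 0.004]]
ft_force: [-0.4, 0.1, 5.4]
finger_gap: 0.135
clock: 5.72
ee_pos: [543.1, 257.9, 151.1]
orientation: [[-0.002, -0.103, -0.995], [0.001, -0.995, 0.103], [-1.0, -0.001, 0.002]]
ft_force: [0.7, 0.1, -0.8]
finger_gap: 0.136
t 5.7 p [543.1 257.9 151.1] ang -95.9 F [ 0.7  0.1 -0.8] gap 0.136 j [-0.09  0.33 -0.52  1.66  0.17  1.2  -2.32]
target [ 626.7 -203.3  248. ] shift [ -97.6  450.1 -130.3] turn deg [-10.6   0.1   0.1] dist 479
```

```bash
python3 -m inch '[[-35,20,-6,0,0,0,1],[-70,50,-15,0,0,0,1],[-95,88,-26,-2,0,0,1],[-97,126,-37,-4,0,0,1],[-97,163,-48,-6,0,0,1]]' 30;python3 go.py p 10 -105 170 -85.25
```

```text
clock: 6.13
ee_pos: [574.0, 95.4, 251.1]
orientation: [[0.002, 0.006, -1.0], [0.002, -1.0, -0.006], [-1.0, -0.002, -0.002]]
ft_force: [1.3, 0.8, -1.5]
finger_gap: 0.136
t 6.1 p [574.   95.4 251.1] ang -89.7 F [ 1.3  0.8 -1.5] gap 0.136 j [ 0.15  0.21 -0.45  1.58  0.09  1.37 -1.88]
target [ 626.7 -203.3  248. ] shift [  2.7 299.  -51. ] turn deg [-4.4 -0.1  0.1] dist 303
```

```bash
python3 -m inch '[[2,40,-7,-1,0,0,1],[2,80,-14,-2,0,0,1],[2,120,-21,-3,0,0,1],[2,160,-28,-4.4,0,0,1],[2,190,-35,-4.4,0,0,1]]' 30;python3 go.py p 10 -105 90 -85.25
```

```text
clock: 6.55
ee_pos: [609.5, -98.8, 249.2]
orientation: [[0.002, 0.081, -0.997], [0.001, -0.997, -0.081], [-1.0, -0.001, -0.002]]
ft_force: [0.3, -0.3, -1.3]
finger_gap: 0.139
t 6.5 p [609.5 -98.8 249.2] ang -85.4 F [ 0.3 -0.3 -1.3] gap 0.139 j [ 0.36  0.28 -0.34  1.5   0.09  1.38 -1.47]
target [ 626.7 -203.3  168. ] shift [ 81.2 105.6  -8.5] turn deg [-0.1 -0.1  0. ] dist 133
```

```bash
python3 -m inch '[[5,35,-3,0,0,0,1],[10,70,-6,0,0,0,1],[30,100,-8,0,0,0,1],[55,106,-8,0,0,0,1],[81,106,-8,0,0,0,1]]' 30;python3 -m inch '[[0,0,0,0,0,0,1],[0,0,0,0,0,0,1],[0,0,0,0,0,0,1],[0,0,0,0,0,0,1],[0,0,0,0,0,0,1]]';python3 go.py p 10 -105 35 -85.25;python3 - <<'E'
from h import *
s=snap('scene');cv2.imwrite('pics/s2.png',cv2.resize(s['frame'][110:270,240:430],None,fx=3.5,fy=3.5,interpolation=cv2.INTER_CUBIC))
E
```

```text
clock: 6.97
ee_pos: [625.7, -208.0, 167.7]
orientation: [[0.002, 0.076, -0.997], [-0.001, -0.997, -0.076], [-1.0, 0.001, -0.002]]
ft_force: [0.9, 0.3, -0.3]
finger_gap: 0.139
clock: 7.38
ee_pos: [626.7, -207.5, 169.8]
orientation: [[0.005, 0.077, -0.997], [-0.001, -0.997, -0.077], [-1.0, 0.002, -0.005]]
ft_force: [-0.4, 0.4, -1.1]
finger_gap: 0.139
t 7.4 p [ 626.7 -207.5  169.8] ang -85.6 F [-0.4  0.4 -1.1] gap 0.139 j [ 0.47  0.4  -0.28  1.5   0.11  1.26 -1.32]
target [ 626.7 -203.3  113. ] shift [56.8 -4.3  0. ] turn deg [-0.3 -0.3 -0.1] dist 57
```

View pics/s2.png

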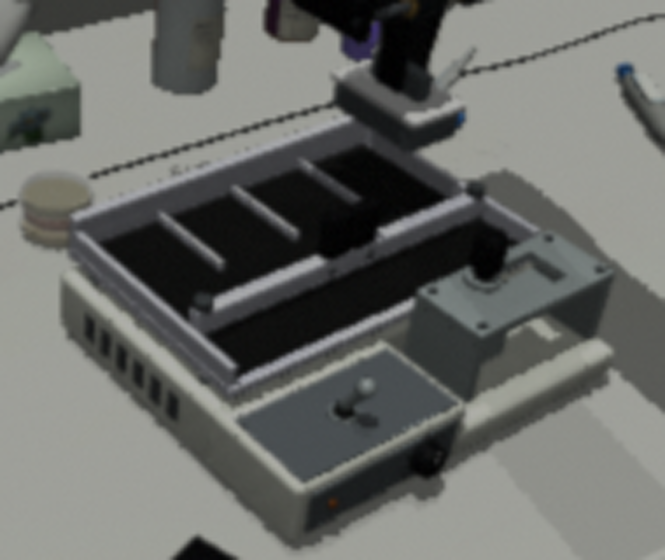

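```bash
python3 -m inch '[[15,-4,0,0,0,0,1],[30,-4,0,0,0,0,1],[42,-4,0,0,0,0,1],[50,-4,0,0,0,0,1],[53,-4,0,0,0,0,1]]';python3 -m inch '[[2,0,0,0,0,0,1],[3,0,0,0,0,0,1],[4,0,0,0,0,0,1],[5,0,0,0,0,0,1],[5,0,0,0,0,0,1]]';python3 go.py p 10 -105 34 -85.25
```

```text
clock: 7.85
ee_pos: [625.8, -203.6, 115.2]
orientation: [[0.003, 0.077, -0.997], [-0.001, -0.997, -0.077], [-1.0, 0.001, -0.003]]
ft_force: [-0.8, 0.2, -1.0]
finger_gap: 0.132
clock: 8.27
ee_pos: [626.2, -203.8, 112.0]
orientation: [[0.004, 0.077, -0.997], [-0.002, -0.997, -0.077], [-1.0, 0.002, -0.004]]
ft_force: [-3.7, 1.9, 8.2]
finger_gap: 0.137
t 8.3 p [ 626.2 -203.8  112. ] ang -85.6 F [-3.7  1.9  8.2] gap 0.137 j [ 0.46  0.44 -0.28  1.56  0.13  1.15 -1.34]
target [ 626.7 -203.3  112. ] shift [ 0.  -0.5 -0.5] turn deg [-0.4 -0.2 -0.1] dist 1
```

Contact at 112, as expected. Release and lift, then look.

```bash
python3 -m inch '[[0,0,0,0,0,0,0.4],[0,0,0,0,0,0,0.4],[0,0,0,0,0,0,0.4],[-20,0,0,0,0,0,0],[-50,0,0,0,0,0,0]]';python3 -m inch '[[-40,0,0,0,0,0,0],[-70,-40,0,0,0,0,0],[-75,-80,0,0,0,0,0],[-75,-120,0,0,0,0,0],[-75,-160,0,0,0,0,0]]';python3 - <<'E'
from boxes import *
s=snap('scene');cv2.imwrite('pics/s3.png',cv2.resize(s['frame'][110:340,130:430],None,fx=2.5,fy=2.5,interpolation=cv2.INTER_CUBIC))
s=snap('top');print(*lids(s,(136,193,212,290),34,125),sep='\n')
E
python3 go.py 550 334.7 120 -96.3
```

```text
clock: 8.68
ee_pos: [624.1, -203.3, 159.2]
orientation: [[-0.002, 0.077, -0.997], [0.0, -0.997, -0.077], [-1.0, -0.0, 0.002]]
ft_force: [0.0, 0.1, 0.2]
finger_gap: 0.371
clock: 9.1
ee_pos: [612.4, -44.9, 235.7]
orientation: [[0.001, 0.076, -0.997], [0.0, -0.997, -0.076], [-1.0, 0.0, -0.001]]
ft_force: [1.1, 0.4, 0.0]
finger_gap: 0.5
(497.6, 336.0, 202.7, 66.6, 0.06)
t 9.2 p [611.9 -36.7 235.3] ang -85.0 F [-0.4  0.3 -0.3] gap 0.498 j [ 0.29  0.28 -0.37  1.52  0.1   1.36 -1.57]
target [550.  334.7 120. ] shift [ 116.8 -374.9   29.1] turn deg [11.3  0.   0.2] dist 394
```

View pics/s3.png

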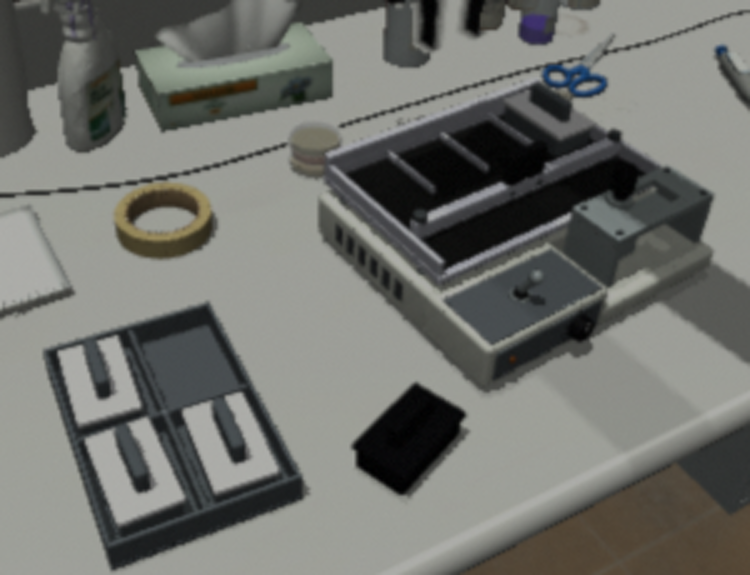

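Box C stands in lane 0 (crop (545,115)); three boxes left in the tray at crop (100,375), (130,470), (230,445). Next D.

```bash
python3 -m inch '[[0,-41,2,2,0,0,0],[0,-82,4,4,0,0,0],[0,-123,6,6,0,0,0],[0,-164,8,8,0,0,0],[0,-204,12,11,0,0,0]]';python3 -m inch '[[10,-40,-4,0,0,0,0],[30,-75,-7,0,0,0,0],[60,-110,-10,0,0,0,0],[90,-145,-12,0,0,0,0],[110,-165,-15,0,0,0,0]]'; python3 go.py 550 334.7 38 -96.3
```

```text
clock: 9.62
ee_pos: [582.8, 161.4, 236.2]
orientation: [[0.0, -0.106, -0.994], [0.004, -0.994, 0.106], [-1.0, -0.004, 0.0]]
ft_force: [1.4, 0.0, -0.6]
finger_gap: 0.502
clock: 10.03
ee_pos: [614.8, 326.9, 125.4]
orientation: [[0.0, -0.104, -0.995], [0.005, -0.995, 0.104], [-1.0, -0.005, 0.0]]
ft_force: [0.2, -0.4, 0.7]
finger_gap: 0.505
t 10.0 p [614.8 326.9 125.4] ang -96.0 F [ 0.2 -0.4  0.7] gap 0.505 j [-0.22  0.53 -0.48  1.43  0.24  1.23 -2.39]
target [550.  334.7  38. ] shift [87.4 -0.6 65.3] turn deg [0.3 0.  0.3] dist 109
```

```bash
python3 - <<'E'
from boxes import *
s=snap('top')
for t in(105,115,120):print(t,*lids(s,(136,193,212,290),34,t),sep='\n')
E
```

```text
105
(529.0, 249.0, 116.0, 63.1, -4.64)
115
(540.6, 248.0, 90.8, 60.6, -5.26)
120
(540.9, 247.8, 89.0, 59.0, -4.75)
```

```bash
python3 -m inch '[[0,0,35,0,0,0,0],[0,0,62,0,0,0,0],[30,0,65,0,0,0,0],[55,0,65,0,0,0,0],[70,0,65,0,0,0,0]]'; python3 go.py 550 334.7 38 -96.3
```

```text
clock: 10.5
ee_pos: [545.2, 337.3, 46.8]
orientation: [[-0.009, -0.099, -0.995], [0.003, -0.995, 0.099], [-1.0, -0.003, 0.009]]
ft_force: [0.4, -0.7, 0.3]
finger_gap: 0.499
t 10.5 p [545.2 337.3  46.8] ang -95.7 F [ 0.4 -0.7  0.3] gap 0.499 j [-0.24  0.51 -0.49  1.65  0.26  1.06 -2.48]
target [550.  334.7  38. ] shift [ 8.8  2.1 -5.1] turn deg [0.6 0.5 0.1] dist 10
```

```bash
python3 -m inch '[[5,2,-5,0.6,0.5,0,0.3],[9,2,-5,0.6,0.5,0,0.7],[9,2,-5,0.6,0.5,0,1],[9,2,-5,0.6,0.5,0,1],[9,2,-5,0.6,0.5,0,1]]' 30; python3 -m inch '[[0,0,0,0,0,0,1],[0,0,0,0,0,0,1],[0,0,0,0,0,0,1],[0,0,0,0,0,0,1],[0,0,0,0,0,0,1]]';python3 go.py 550 334.7 38 -96.3
```

```text
clock: 10.92
ee_pos: [550.7, 335.4, 39.1]
orientation: [[0.001, -0.109, -0.994], [0.004, -0.994, 0.109], [-1.0, -0.004, -0.001]]
ft_force: [0.0, 0.5, -0.7]
finger_gap: 0.206
clock: 11.33
ee_pos: [551.0, 335.5, 39.5]
orientation: [[0.002, -0.109, -0.994], [0.004, -0.994, 0.109], [-1.0, -0.004, -0.002]]
ft_force: [-0.0, -1.6, 4.3]
finger_gap: 0.138
t 11.3 p [551.  335.5  39.5] ang -96.3 F [-0.  -1.6  4.3] gap 0.138 j [-0.25  0.52 -0.48  1.65  0.27  1.04 -2.49]
target [550.  334.7  38. ] shift [1.5 0.9 0.9] turn deg [ 0.  -0.1  0.2] dist 2
```

```bash
python3 -m inch '[[-15,0,0,0,0,0,1],[-40,0,0,0,0,0,1],[-80,0,0,0,0,0,1],[-120,10,0,0,0,0,1],[-150,30,0,0,0,0,1]]';python3 go.py p 11 -35 165 -85.25
```

```text
clock: 11.75
ee_pos: [546.7, 307.9, 192.5]
orientation: [[0.003, -0.105, -0.994], [0.007, -0.994, 0.105], [-1.0, -0.007, -0.003]]
ft_force: [0.7, 0.8, -0.7]
finger_gap: 0.137
t 11.8 p [546.7 307.9 192.5] ang -96.1 F [ 0.7  0.8 -0.7] gap 0.137 j [-0.17  0.35 -0.51  1.55  0.17  1.29 -2.39]
target [ 621.9 -133.5  243. ] shift [ -53.2  430.6 -121.4] turn deg [-10.8  -0.2   0.4] dist 451
```

```bash
python3 -m inch '[[-20,36,-11,0,0,0,1],[-40,72,-22,-2,0,0,1],[-53,110,-33,-4,0,0,1],[-53,147,-44,-6,0,0,1],[-53,186,-54,-8,0,0,1]]';python3 go.py p 11 -35 165 -85.25
```

```text
clock: 12.17
ee_pos: [581.2, 115.4, 245.6]
orientation: [[0.006, 0.036, -0.999], [0.007, -0.999, -0.036], [-1.0, -0.007, -0.006]]
ft_force: [0.6, -0.4, -1.6]
finger_gap: 0.134
t 12.2 p [581.2 115.4 245.6] ang -87.9 F [ 0.6 -0.4 -1.6] gap 0.134 j [ 0.11  0.23 -0.45  1.56  0.1   1.36 -1.88]
target [ 621.9 -133.5  243. ] shift [  1.1 250.2 -31.6] turn deg [-2.7 -0.3  0.4] dist 252
```

```bash
python3 -m inch '[[1,40,-6,-1,0,0,1],[1,80,-11,-2,0,0,1],[1,120,-16,-2.7,0,0.4,1],[1,160,-22,-2.7,0,0.4,1],[1,200,-27,-2.7,0,0.4,1]]';python3 go.py p 11 -35 80 -85.25
```

```text
clock: 12.58
ee_pos: [615.3, -85.3, 243.4]
orientation: [[0.006, 0.084, -0.996], [0.0, -0.996, -0.084], [-1.0, 0.0, -0.006]]
ft_force: [0.8, -0.3, -0.6]
finger_gap: 0.133
t 12.6 p [615.3 -85.3 243.4] ang -85.2 F [ 0.8 -0.3 -0.6] gap 0.133 j [ 0.34  0.28 -0.33  1.5   0.09  1.37 -1.49]
target [ 621.9 -133.5  158. ] shift [85.4 48.5 -2. ] turn deg [ 0.  -0.3 -0. ] dist 98
```

```bash
python3 -m inch '[[10,30,-2,0,0,0,1],[35,48,-2,0,0,0,1],[60,48,-2,0,0,0,1],[80,48,-2,0,0,0,1],[85,48,-2,0,0,0,1]]';python3 -m inch '[[2,0,0,0,0,0,1],[5,0,0,0,0,0,1],[10,0,0,0,0,0,1],[15,0,0,0,0,0,1],[20,0,0,0,0,0,1]]';python3 go.py p 11 -35 36 -85.25
```

```text
clock: 13.0
ee_pos: [619.6, -133.1, 154.2]
orientation: [[0.0, 0.083, -0.997], [0.001, -0.997, -0.083], [-1.0, -0.001, -0.0]]
ft_force: [-1.0, 0.1, -0.5]
finger_gap: 0.134
clock: 13.42
ee_pos: [620.2, -133.0, 134.8]
orientation: [[0.002, 0.083, -0.997], [0.001, -0.997, -0.083], [-1.0, -0.001, -0.002]]
ft_force: [-0.1, -0.1, -1.3]
finger_gap: 0.136
t 13.4 p [ 620.2 -133.   134.8] ang -85.2 F [-0.1 -0.1 -1.3] gap 0.136 j [ 0.38  0.38 -0.3   1.6   0.12  1.18 -1.43]
target [ 621.9 -133.5  114. ] shift [20.8  0.7 -1.6] turn deg [ 0.  -0.1  0. ] dist 21
```

```bash
python3 -m inch '[[5,1,-1,0,0,0,1],[10,1,-1,0,0,0,1],[15,1,-1,0,0,0,1],[19,1,-1,0,0,0,1],[20.5,1,-1,0,0,0,1]]';python3 -m inch '[[1,0,0,0,0,0,1],[1,0,0,0,0,0,1],[1,0,0,0,0,0,1],[1,0,0,0,0,0,0.4],[1,0,0,0,0,0,0.4]]';python3 go.py
```

```text
clock: 13.83
ee_pos: [621.0, -133.9, 113.5]
orientation: [[0.001, 0.083, -0.997], [0.001, -0.997, -0.083], [-1.0, -0.001, -0.001]]
ft_force: [-4.0, -1.1, 7.6]
finger_gap: 0.136
clock: 14.25
ee_pos: [621.2, -133.9, 112.7]
orientation: [[0.001, 0.083, -0.997], [0.001, -0.997, -0.083], [-1.0, -0.001, -0.002]]
ft_force: [0.3, -0.1, 0.4]
finger_gap: 0.214
t 14.2 p [ 621.2 -133.9  112.7] ang -85.2 F [ 0.3 -0.1  0.4] gap 0.214 j [ 0.38  0.4  -0.3   1.62  0.13  1.14 -1.44]
```

```bash
python3 -m inch '[[0,0,0,0,0,0,0],[-25,0,0,0,0,0,0],[-60,0,0,0,0,0,0],[-90,-40,0,0,0,0,0],[-120,-80,0,2,0,0,0]]';python3 go.py 438 263.5 130 -95.4
```

```text
clock: 14.67
ee_pos: [615.5, -69.2, 224.2]
orientation: [[0.002, 0.044, -0.999], [0.0, -0.999, -0.044], [-1.0, -0.0, -0.002]]
ft_force: [0.5, 1.4, -0.3]
finger_gap: 0.483
t 14.7 p [615.5 -69.2 224.2] ang -87.5 F [ 0.5  1.4 -0.3] gap 0.483 j [ 0.31  0.29 -0.33  1.53  0.1   1.34 -1.56]
target [438.  263.5 130. ] shift [  93.9 -340.2  162.8] turn deg [ 7.9 -0.1  0. ] dist 389
```

```bash
python3 -m inch '[[0,-35,17,2,0,0,0],[0,-70,34,4,0,0,0],[0,-105,51,6,0,0,0],[0,-140,68,8,0,0,0],[0,-170,82,8,0,0,0]]';python3 go.py 438 263.5 130 -95.4;python3 - <<'E'
from boxes import *
s=snap('top');cv2.imwrite('pics/t4.png',cv2.resize(s['frame'][130:300,130:400],None,fx=2.9,fy=2.9,interpolation=cv2.INTER_CUBIC))
for t in(115,120):print(t,*lids(s,(136,193,212,290),34,t),sep='\n')
E
```

```text
clock: 15.08
ee_pos: [524.5, 99.4, 224.2]
orientation: [[0.003, -0.096, -0.995], [0.0, -0.995, 0.096], [-1.0, -0.001, -0.003]]
ft_force: [0.4, 0.7, 0.6]
finger_gap: 0.499
t 15.1 p [524.5  99.4 224.2] ang -95.5 F [0.4 0.7 0.6] gap 0.499 j [ 0.14  0.12 -0.44  1.73  0.05  1.3  -1.98]
target [438.  263.5 130. ] shift [  94.  -155.   102.2] turn deg [-0.1 -0.1  0. ] dist 208
115
(489.6, 255.0, 199.6, 62.9, -5.32)
120
(445.1, 336.7, 96.0, 65.6, 0.81)
(489.1, 257.4, 197.0, 57.5, -5.39)
(543.8, 321.8, 104.6, 59.4, -2.23)
```

View pics/t4.png

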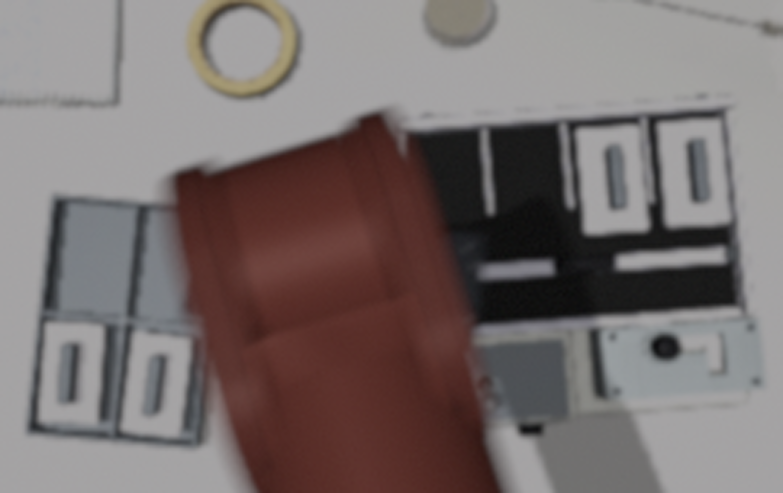

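Lanes 0 and 1 hold boxes squarely (crop (695,172), (612,180)). The two front bay boxes at (70,373) and (157,371) are unchanged.

```bash
python3 -m inch '[[10,-35,24,0,0,0,0],[25,-65,48,0,0,0,0],[50,-95,68,0,0,0,0],[75,-130,88,0,0,0,0],[92,-155,102,0,0,0,0]]';python3 go.py 438 263.5 38 -95.4
```

```text
clock: 15.55
ee_pos: [437.0, 262.8, 137.8]
orientation: [[0.003, -0.087, -0.996], [0.003, -0.996, 0.087], [-1.0, -0.003, -0.003]]
ft_force: [1.0, -0.6, -0.3]
finger_gap: 0.499
t 15.6 p [437.  262.8 137.8] ang -95.0 F [ 1.  -0.6 -0.3] gap 0.499 j [-0.08  0.16 -0.59  1.89  0.1   1.12 -2.37]
target [438.  263.5  38. ] shift [99.8 -0.4 -0.6] turn deg [ 0.4 -0.2  0.2] dist 100
```

```bash
python3 -m inch '[[30,0,-1,0,0,0,0],[60,0,-1,0.4,0,0,0],[85,0,-1,0.4,0,0,0],[96,0,-1,0.4,0,0,0],[99,0,-1,0.4,0,0,0.2]]';python3 -m inch '[[0,0,0,0,0,0,1],[0,0,0,0,0,0,1],[0,0,0,0,0,0,1],[0,0,0,0,0,0,1],[0,0,0,0,0,0,1]]' 30; python3 -m inch '[[0,0,0,0,0,0,1],[0,0,0,0,0,0,1],[0,0,0,0,0,0,1],[-5,0,0,0,0,0,1],[-15,0,0,0,0,0,1]]';python3 go.py 438 263.5 38 -95.4
```

```text
clock: 15.97
ee_pos: [437.2, 262.2, 36.9]
orientation: [[0.0, -0.094, -0.996], [0.002, -0.996, 0.094], [-1.0, -0.002, 0.0]]
ft_force: [-0.2, 0.0, -0.3]
finger_gap: 0.478
clock: 16.38
ee_pos: [438.0, 262.5, 37.9]
orientation: [[0.002, -0.094, -0.996], [0.002, -0.996, 0.094], [-1.0, -0.003, -0.002]]
ft_force: [0.0, -0.7, -0.7]
finger_gap: 0.139
clock: 16.8
ee_pos: [437.1, 262.0, 52.5]
orientation: [[-0.0, -0.094, -0.996], [0.001, -0.996, 0.094], [-1.0, -0.001, 0.0]]
ft_force: [-0.1, 0.3, -0.7]
finger_gap: 0.135
t 16.8 p [437.1 262.   52.5] ang -95.4 F [-0.1  0.3 -0.7] gap 0.135 j [-0.11  0.27 -0.58  1.97  0.17  0.96 -2.44]
target [438.  263.5  38. ] shift [14.5 -1.6 -0.8] turn deg [-0.   0.   0.1] dist 15
```

```bash
python3 -m inch '[[-40,0,-4,0,0,0,1],[-80,0,-15,0,0,0,1],[-120,10,-40,0,0,0,1],[-155,35,-65,-2,0,0,1],[-185,65,-85,-4,0,0,1]]';python3 go.py p 10 35 165 -85.25
```

```text
clock: 17.22
ee_pos: [508.8, 202.5, 228.2]
orientation: [[0.002, -0.02, -1.0], [0.003, -1.0, 0.02], [-1.0, -0.003, -0.002]]
ft_force: [1.5, 0.7, -0.9]
finger_gap: 0.137
t 17.2 p [508.8 202.5 228.2] ang -91.1 F [ 1.5  0.7 -0.9] gap 0.137 j [ 0.03  0.16 -0.54  1.69  0.08  1.31 -2.12]
target [615.1 -63.8 243. ] shift [ -15.4  264.  -111.5] turn deg [-5.9 -0.1  0.2] dist 287
```

```bash
python3 -m inch '[[-15,35,-15,-2,0,0,1],[-15,71,-30,-4,0,0,1],[-15,107,-45,-6,0,0,1],[-15,142,-60,-6,0,0,1],[-15,178,-75,-6,0,0,1]]';python3 go.py p 10 35 80 -85.25
```

```text
clock: 17.63
ee_pos: [580.6, 21.4, 244.1]
orientation: [[0.004, 0.086, -0.996], [0.003, -0.996, -0.086], [-1.0, -0.003, -0.004]]
ft_force: [0.9, -0.6, -1.1]
finger_gap: 0.138
t 17.6 p [580.6  21.4 244.1] ang -85.1 F [ 0.9 -0.6 -1.1] gap 0.138 j [ 0.24  0.21 -0.41  1.59  0.08  1.35 -1.66]
target [615.1 -63.8 158. ] shift [ 86.   88.1 -26.8] turn deg [ 0.2 -0.2  0.2] dist 126
```

```bash
python3 -m inch '[[2,35,-12,0,0,0,1],[10,70,-24,0,0,0,1],[35,88,-27,0,0,0,1],[65,88,-27,0,0,0,1],[86,88,-27,0,0,0,1]]';python3 -m inch '[[5,0,0,0,0,0,1],[15,0,0,0,0,0,1],[22,0,0,0,0,0,1],[27,0,0,0,0,0,1],[30,0,0,0,0,0,1]]';python3 go.py p 10 35 35 -85.25
```

```text
clock: 18.05
ee_pos: [614.8, -65.8, 156.4]
orientation: [[0.002, 0.082, -0.997], [0.004, -0.997, -0.082], [-1.0, -0.003, -0.003]]
ft_force: [-0.3, 1.1, -1.9]
finger_gap: 0.138
clock: 18.47
ee_pos: [615.2, -65.4, 126.9]
orientation: [[0.003, 0.083, -0.997], [0.004, -0.997, -0.083], [-1.0, -0.003, -0.004]]
ft_force: [0.4, 1.8, -1.1]
finger_gap: 0.132
t 18.5 p [615.2 -65.4 126.9] ang -85.2 F [ 0.4  1.8 -1.1] gap 0.132 j [ 0.32  0.36 -0.35  1.65  0.13  1.15 -1.55]
target [615.1 -63.8 113. ] shift [13.9 -1.5  0.1] turn deg [ 0.  -0.2  0.2] dist 14
```

```bash
python3 -m inch '[[5,-1.5,0,0,0,0,1],[9,-1.5,0,0,0,0,1],[12,-1.5,0,0,0,0,1],[14,-1.5,0,0,0,0,1],[15,-1.5,0,0,0,0,1]]';python3 go.py; python3 -m inch '[[0.5,0,0,0,0,0,1],[0.5,0,0,0,0,0,0.4],[0,0,0,0,0,0,0],[0,0,0,0,0,0,0],[-10,0,0,0,0,0,0]]';python3 -m inch '[[-40,0,0,0,0,0,0],[-80,0,0,0,0,0,0],[-115,-20,15,2,0,0,0],[-115,-60,35,4,0,0,0],[-115,-95,55,6,0,0,0]]';python3 go.py 445.7 340.8 130 -92.1
```

```text
clock: 18.88
ee_pos: [615.1, -63.7, 111.9]
orientation: [[0.003, 0.083, -0.997], [0.004, -0.997, -0.083], [-1.0, -0.003, -0.004]]
ft_force: [-4.3, 0.7, 6.9]
finger_gap: 0.138
t 18.9 p [615.1 -63.7 111.9] ang -85.2 F [-4.3  0.7  6.9] gap 0.138 j [ 0.32  0.37 -0.35  1.66  0.13  1.13 -1.56]
clock: 19.3
ee_pos: [614.0, -63.8, 120.4]
orientation: [[0.001, 0.083, -0.997], [0.004, -0.997, -0.083], [-1.0, -0.004, -0.001]]
ft_force: [-1.4, -0.1, -0.7]
finger_gap: 0.355
clock: 19.72
ee_pos: [553.7, 24.1, 239.1]
orientation: [[0.006, -0.026, -1.0], [0.004, -1.0, 0.026], [-1.0, -0.004, -0.006]]
ft_force: [-0.0, 1.9, 0.0]
finger_gap: 0.5
t 19.7 p [553.7  24.1 239.1] ang -91.5 F [-0.   1.9  0. ] gap 0.500 j [ 0.24  0.15 -0.41  1.66  0.06  1.33 -1.77]
target [445.7 340.8 130. ] shift [ 109.8 -313.2  116.9] turn deg [ 0.6 -0.3  0.3] dist 352
```

```bash
python3 -m inch '[[0,-38,14,0,0,0,0],[0,-76,28,0,0,0,0],[0,-114,42,0,0,0,0],[0,-152,56,0,0,0,0],[0,-190,70,0,0,0,0]]';python3 - <<'E'
from boxes import *
s=snap('scene');cv2.imwrite('pics/s5.png',cv2.resize(s['frame'][110:340,130:430],None,fx=2.5,fy=2.5,interpolation=cv2.INTER_CUBIC))
E
python3 go.py 445.7 340.8 120 -92.1
```

```text
clock: 20.13
ee_pos: [487.8, 217.7, 240.8]
orientation: [[0.008, -0.026, -1.0], [0.004, -1.0, 0.026], [-1.0, -0.005, -0.008]]
ft_force: [1.5, 0.6, -0.3]
finger_gap: 0.504
t 20.2 p [483.9 226.8 241.1] ang -90.9 F [-4.2  7.5  0.7] gap 0.498 j [ 0.01  0.12 -0.58  1.7   0.06  1.33 -2.16]
target [445.7 340.8 120. ] shift [ 121.8 -112.3   40.9] turn deg [ 1.1 -0.4  0.5] dist 171
```

View pics/s5.png

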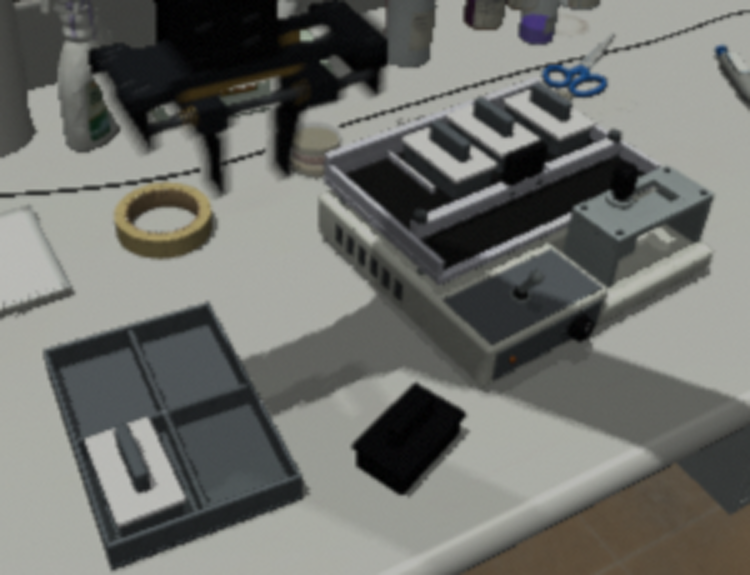

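Three boxes in lanes 0–2 (crop (550,115), (497,130), (450,155)). Last box is in its bay at crop (133,470).

```bash
python3 -m inch '[[15,-35,14,1,0,0,0],[40,-65,28,1,0,0,0],[70,-95,38,1,0,0,0],[100,-112,41,1,0,0,0],[120,-112,41,1,0,0,0]]';python3 go.py 445.7 340.8 38 -92.1
```

```text
clock: 20.6
ee_pos: [442.6, 345.1, 120.4]
orientation: [[0.006, -0.028, -1.0], [0.011, -1.0, 0.028], [-1.0, -0.011, -0.005]]
ft_force: [-0.5, -0.9, -0.2]
finger_gap: 0.501
t 20.6 p [442.6 345.1 120.4] ang -91.6 F [-0.5 -0.9 -0.2] gap 0.501 j [-0.18  0.29 -0.65  1.79  0.19  1.11 -2.49]
target [445.7 340.8  38. ] shift [82.4  5.1 -2.8] turn deg [ 0.5 -0.3  0.6] dist 83
```

```bash
python3 -m inch '[[25,5,-3,0.5,0,0.6,0],[50,5,-3,0.5,0,0.6,0],[70,5,-3,0.5,0,0.6,0],[79,5,-3,0.5,0,0.6,0],[82,5,-3,0.5,0,0.6,0.2]]';python3 -m inch '[[0,0,0,0,0,0,1],[0,0,0,0,0,0,1],[0,0,0,0,0,0,1],[0,0,0,0,0,0,1],[0,0,0,0,0,0,1]]' 30;python3 go.py; python3 -m inch '[[0,0,0,0,0,0,1],[0,0,0,0,0,0,1],[0,0,0,0,0,0,1],[-5,0,0,0,0,0,1],[-15,0,0,0,0,0,1]]';python3 go.py 445.7 340.8 38 -92.1
```

```text
clock: 21.02
ee_pos: [445.5, 340.2, 37.3]
orientation: [[0.004, -0.037, -0.999], [-0.001, -0.999, 0.037], [-1.0, 0.001, -0.004]]
ft_force: [1.1, -0.3, -0.1]
finger_gap: 0.472
clock: 21.43
ee_pos: [446.0, 340.5, 38.3]
orientation: [[0.005, -0.037, -0.999], [-0.0, -0.999, 0.037], [-1.0, 0.0, -0.005]]
ft_force: [0.0, -1.7, 4.2]
finger_gap: 0.137
t 21.4 p [446.  340.5  38.3] ang -92.1 F [ 0.  -1.7  4.2] gap 0.137 j [-0.22  0.39 -0.61  1.86  0.27  0.97 -2.55]
clock: 21.85
ee_pos: [445.2, 339.9, 52.7]
orientation: [[0.003, -0.037, -0.999], [-0.002, -0.999, 0.037], [-1.0, 0.001, -0.003]]
ft_force: [0.8, -0.0, -1.6]
finger_gap: 0.137
t 21.9 p [445.2 339.9  52.7] ang -92.1 F [ 0.8 -0.  -1.6] gap 0.137 j [-0.21  0.37 -0.61  1.85  0.26  1.   -2.54]
target [445.7 340.8  38. ] shift [14.7 -0.9 -0.4] turn deg [-0.  -0.2 -0.1] dist 15
```

```bash
python3 -m inch '[[-40,0,-4,0,0,0,1],[-80,0,-15,0,0,0,1],[-120,10,-40,0,0,0,1],[-155,35,-65,-1,0,0,1],[-185,65,-85,-2,0,0,1]]';python3 go.py p 10 105 165 -85.25
```

```text
clock: 22.27
ee_pos: [519.5, 285.3, 228.8]
orientation: [[0.005, 0.002, -1.0], [0.001, -1.0, -0.002], [-1.0, -0.001, -0.005]]
ft_force: [0.7, 0.6, -1.4]
finger_gap: 0.139
t 22.3 p [519.5 285.3 228.8] ang -89.9 F [ 0.7  0.6 -1.4] gap 0.139 j [-0.07  0.27 -0.61  1.58  0.16  1.34 -2.27]
target [609.3   6.  243. ] shift [-13.9 279.5 -89.3] turn deg [-4.6 -0.3  0. ] dist 294
```

```bash
python3 -m inch '[[-14,38,-12,-1,0,0,1],[-14,76,-24,-2,0,0,1],[-14,114,-36,-3,0,0,1],[-14,152,-48,-4,0,0,1],[-14,190,-60,-4.6,0,0,1]]';python3 go.py p 10 105 80 -85.25
```

```text
clock: 22.68
ee_pos: [580.0, 93.6, 244.4]
orientation: [[0.006, 0.083, -0.996], [0.001, -0.997, -0.083], [-1.0, -0.0, -0.006]]
ft_force: [0.9, 0.7, -1.8]
finger_gap: 0.136
t 22.7 p [580.   93.6 244.4] ang -85.2 F [ 0.9  0.7 -1.8] gap 0.136 j [ 0.19  0.23 -0.51  1.57  0.11  1.36 -1.81]
target [609.3   6.  158. ] shift [ 86.5  89.8 -21.3] turn deg [ 0.  -0.4  0. ] dist 126
```

```bash
python3 -m inch '[[2,35,-10,0,0,0,1],[10,70,-18,0,0,0,1],[35,90,-21,0,0,0,1],[65,90,-21,0,0,0,1],[86,90,-21,0,0,0,1]]';python3 -m inch '[[5,0,0,0,0,0,1],[15,0,0,0,0,0,1],[22,0,0,0,0,0,1],[27,0,0,0,0,0,1],[30,0,0,0,0,0,1]]';python3 go.py p 10 105 34 -85.25
```

```text
clock: 23.1
ee_pos: [608.6, 3.4, 157.2]
orientation: [[0.006, 0.08, -0.997], [0.001, -0.997, -0.08], [-1.0, -0.0, -0.006]]
ft_force: [-0.3, 0.3, -1.0]
finger_gap: 0.136
clock: 23.52
ee_pos: [609.1, 3.8, 127.5]
orientation: [[0.006, 0.081, -0.997], [0.001, -0.997, -0.081], [-1.0, -0.0, -0.006]]
ft_force: [0.1, 0.3, -1.3]
finger_gap: 0.133
t 23.5 p [609.1   3.8 127.5] ang -85.4 F [ 0.1  0.3 -1.3] gap 0.133 j [ 0.28  0.35 -0.44  1.67  0.16  1.15 -1.69]
target [609.3   6.  112. ] shift [15.5 -2.1 -0.2] turn deg [-0.1 -0.4  0. ] dist 16
```

```bash
python3 -m inch '[[5,-1,0,0,0,0,1],[9,-1,0,0,0,0,1],[12,-1,0,0,0,0,1],[14,-1,0,0,0,0,1],[15,-1,0,0,0,0,1]]';python3 go.py; python3 -m inch '[[0.5,0,0,0,0,0,1],[0.5,0,0,0,0,0,0.4],[0,0,0,0,0,0,0],[0,0,0,0,0,0,0],[-10,0,0,0,0,0,0]]';python3 -m inch '[[-40,0,0,0,0,0,0],[-80,0,0,0,0,0,0],[-120,0,30,0,0,0,0.5],[-120,0,70,0,0,0,1],[-120,0,110,0,0,0,1]]';python3 go.py p -90 0 150 -85.25
python3 - <<'E'
from boxes import *
s=snap('scene');cv2.imwrite('pics/s6.png',cv2.resize(s['frame'][110:270,240:430],None,fx=3.5,fy=3.5,interpolation=cv2.INTER_CUBIC))
E
```

```text
clock: 23.93
ee_pos: [609.1, 4.8, 112.3]
orientation: [[0.006, 0.081, -0.997], [0.001, -0.997, -0.081], [-1.0, -0.0, -0.006]]
ft_force: [0.6, -0.3, -0.5]
finger_gap: 0.135
t 23.9 p [609.1   4.8 112.3] ang -85.4 F [ 0.6 -0.3 -0.5] gap 0.135 j [ 0.28  0.36 -0.44  1.69  0.17  1.12 -1.7 ]
clock: 24.35
ee_pos: [608.0, 4.7, 120.9]
orientation: [[0.003, 0.081, -0.997], [0.001, -0.997, -0.081], [-1.0, -0.0, -0.004]]
ft_force: [-1.3, 0.6, -0.8]
finger_gap: 0.354
clock: 24.77
ee_pos: [500.8, -3.4, 243.9]
orientation: [[0.009, 0.081, -0.997], [0.001, -0.997, -0.081], [-1.0, -0.001, -0.009]]
ft_force: [-1.1, 0.9, 0.3]
finger_gap: 0.351
t 24.8 p [500.8  -3.4 243.9] ang -85.3 F [-1.1  0.9  0.3] gap 0.351 j [ 0.37  0.04 -0.46  1.77  0.02  1.33 -1.58]
target [ 518.3 -107.   228. ] shift [ 15.9 104.6  -8.9] turn deg [-0.1 -0.5  0. ] dist 106
```

View pics/s6.png

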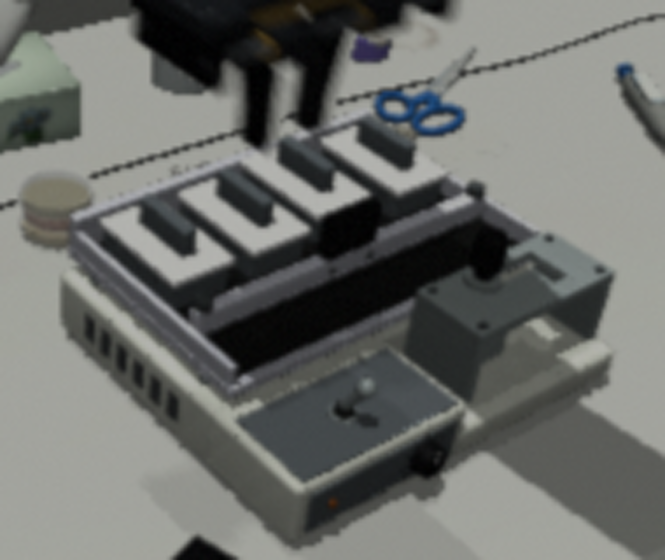

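Four boxes are in, but the lane‑1 box looks closer to the bar than the rest. Moving aside and checking from the top.

```bash
python3 -m inch '[[0,0,30,0,0,0,1],[0,0,60,0,0,0,1],[0,0,60,0,0,0,1],[0,0,60,0,0,0,1],[0,0,60,0,0,0,1]]';python3 go.py; python3 - <<'E'
from boxes import *
s=snap('top');cv2.imwrite('pics/t6.png',cv2.resize(s['frame'][155:285,255:400],None,fx=4.5,fy=4.5,interpolation=cv2.INTER_CUBIC))
a=np.radians(4.75)
for l in lids(s,(265,160,392,220),108,110):
    d=np.array(l[:2])-[608,-99.5];print(l,'plat',round(d[0]*np.cos(a)+d[1]*np.sin(a),1),round(-d[0]*np.sin(a)+d[1]*np.cos(a),1))
E
```

```text
clock: 25.23
ee_pos: [432.4, -9.2, 242.3]
orientation: [[0.003, 0.081, -0.997], [-0.002, -0.997, -0.081], [-1.0, 0.002, -0.002]]
ft_force: [0.0, 0.2, 0.1]
finger_gap: 0.02
t 25.2 p [432.4  -9.2 242.3] ang -85.3 F [0.  0.2 0.1] gap 0.020 j [ 0.4  -0.11 -0.44  1.91 -0.05  1.33 -1.52]
(608.8, 5.9, 90.9, 54.9, 4.29) plat 9.5 105.0
(613.5, -62.7, 91.0, 55.3, 4.65) plat 8.5 36.2
(626.7, -203.0, 90.9, 56.7, 4.21) plat 10.1 -104.7
```

View pics/t6.png

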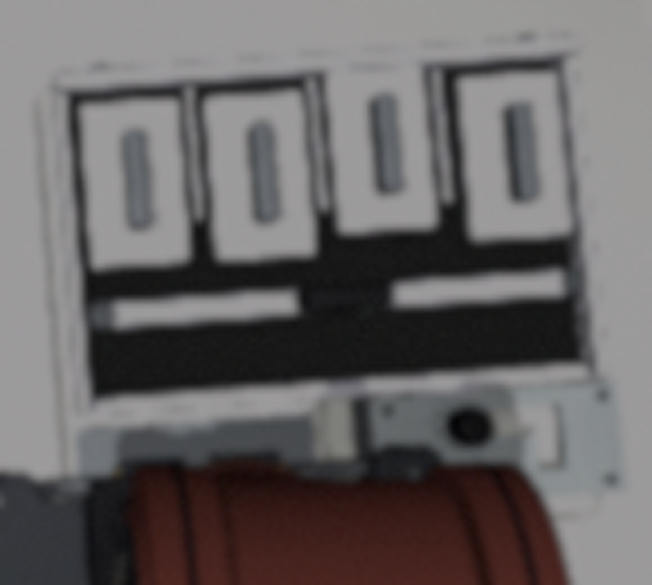

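```bash
python3 - <<'E'
from h import *
s=snap('scene');cv2.imwrite('pics/s7.png',cv2.resize(s['frame'][135:200,265:390],None,fx=6.4,fy=6.4,interpolation=cv2.INTER_CUBIC))
t=snap('top');cv2.imwrite('pics/t7.png',cv2.resize(t['frame'][160:225,310:390],None,fx=8,fy=8,interpolation=cv2.INTER_CUBIC))
E
```

```text
(no output)
```

View pics/s7.png

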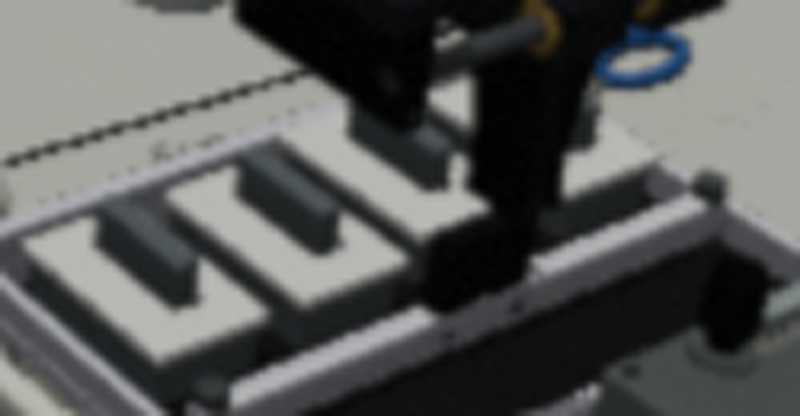

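View pics/t7.png

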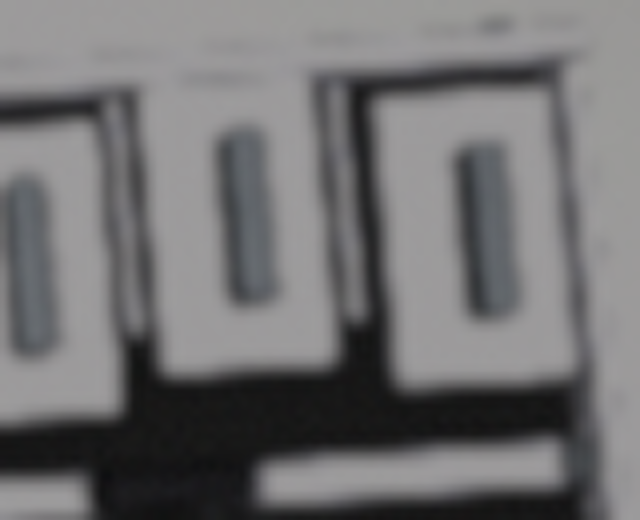

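```bash
python3 - <<'E'
from h import *
s=snap('scene');t=snap('top');a=np.radians(4.75)
def pl(p):
    d=p[:2]-[608,-99.5];return np.round([d[0]*np.cos(a)+d[1]*np.sin(a),-d[0]*np.sin(a)+d[1]*np.cos(a)],1)
S=lambda u,v:(265+(u+.5)/6.4-.5,135+(v+.5)/6.4-.5)
T=lambda u,v:(310+(u+.5)/8-.5,160+(v+.5)/8-.5)
for n,q in dict(l3fl=(155,362),l2fl=(300,303),l1fl=(415,237),l1fr=(490,205),l3rl=(22,240),l2rl=(168,190),l1rl=(280,140)).items():print(n,pl(ray(s,*S(*q),108)),'z118',pl(ray(s,*S(*q),118)))
print('top')
for n,q in dict(l1fl=(158,380),l1fr=(342,368),l1rl=(140,88),l1rr=(312,80),l0fl=(395,390),l0rl=(370,95)).items():print(n,pl(ray(t,*T(*q),108)),'z118',pl(ray(t,*T(*q),118)))
E
```

```text
l3fl [-38.1 135.1] z118 [-48.5 143.6]
l2fl [-37.6  66.2] z118 [-47.9  75.8]
l1fl [-27.   -0.8] z118 [-37.5  10. ]
l1fr [-25.7 -41.8] z118 [-36.3 -30.2]
l3rl [ 53.2 131.8] z118 [ 41.3 140.4]
l2rl [51.6 61.7] z118 [39.6 71.5]
l1rl [57.3 -0.8] z118 [45.3 10.1]
top
l1fl [-27.7  -2.7] z118 [-28.3  -0.8]
l1fr [-27.9 -59.4] z118 [-28.6 -56.9]
l1rl [63.2 -5.1] z118 [61.6 -3.1]
l1rr [ 62.  -58.5] z118 [ 60.4 -56. ]
l0fl [-35.8 -75. ] z118 [-36.4 -72.3]
l0rl [ 56.1 -76. ] z118 [ 54.5 -73.3]
```

Lane‑1 box is flat and simply slid against the fence (x≈17, y≈−31), so it's still fine. Now closing the clamp from the front of the handle with shut fingers.

```bash
python3 go.py p -94 0 90 -85.25
```

```text
t 25.5 p [432.3  -9.  241.1] ang -85.3 F [ 0.  -0.9 -0.5] gap 0.004 j [ 0.4  -0.11 -0.44  1.91 -0.05  1.33 -1.52]
target [ 514.3 -107.3  168. ] shift [ 73.2 104.6 -73.7] turn deg [-0.1  0.  -0.1] dist 147
```

```bash
python3 -m inch '[[0,35,-25,0,0,0,1],[10,70,-50,0,0,0,1],[30,100,-73,0,0,0,1],[55,105,-74,0,0,0,1],[73,105,-74,0,0,0,1]]'; python3 -m inch '[[20,0,0,0,0,0,1],[40,0,0,0,0,0,1],[52,0,0,0,0,0,1],[56,0,0,0,0,0,1],[56,0,0,0,0,0,1]]';python3 go.py p -80 0 34 -85.25
```

```text
clock: 25.9
ee_pos: [515.3, -110.7, 165.2]
orientation: [[-0.002, 0.078, -0.997], [-0.0, -0.997, -0.078], [-1.0, 0.0, 0.002]]
ft_force: [-1.1, 1.0, -0.1]
finger_gap: 0.001
clock: 26.32
ee_pos: [514.9, -110.4, 108.5]
orientation: [[-0.004, 0.078, -0.997], [0.0, -0.997, -0.078], [-1.0, -0.001, 0.004]]
ft_force: [-0.8, -0.5, -0.1]
finger_gap: 0.002
t 26.3 p [ 514.9 -110.4  108.5] ang -85.5 F [-0.8 -0.5 -0.1] gap 0.002 j [ 0.45  0.2  -0.36  1.88  0.08  1.07 -1.43]
target [ 528.3 -106.1  112. ] shift [ -3.6  -3.2 -13.6] turn deg [-0.3  0.2  0. ] dist 14
```

```bash
python3 -m inch '[[-2,-3,-8,0,0,0,1],[-2,-3,-16,0,0,0,1],[-2,-3,-22,0,0,0,1],[-2,-3,-27,0,0,0,1],[-2,-3,-32,0,0,0,1]]'; python3 -m inch '[[0,0,-2,0,0,0,1],[0,0,-4,0,0,0,1],[0,0,-6,0,0,0,1],[0,0,-8,0,0,0,1],[0,0,-10,0,0,0,1]]';python3 go.py p -46.5 0 34 -85.25
```

```text
clock: 26.73
ee_pos: [547.4, -104.8, 110.9]
orientation: [[-0.004, 0.079, -0.997], [0.0, -0.997, -0.079], [-1.0, -0.0, 0.004]]
ft_force: [-3.5, 0.7, 2.3]
finger_gap: 0.005
clock: 27.15
ee_pos: [556.8, -104.0, 110.8]
orientation: [[-0.005, 0.079, -0.997], [0.0, -0.997, -0.079], [-1.0, -0.001, 0.005]]
ft_force: [-7.1, 0.8, 4.3]
finger_gap: 0.001
t 27.1 p [ 556.8 -104.   110.8] ang -85.5 F [-7.1  0.8  4.3] gap 0.001 j [ 0.41  0.28 -0.36  1.79  0.11  1.1  -1.47]
target [ 561.7 -103.4  112. ] shift [-1.2 -0.2 -4.9] turn deg [-0.2  0.3  0. ] dist 5
```

```bash
python3 -m inch '[[0,0,-1,0,0,0,1],[0,0,-2,0,0,0,1],[0,0,-3,0,0,0,1],[0,0,-4,0,0,0,1],[0,0,-5,0,0,0,1]]';python3 -m inch '[[0,0,-1,0,0,0,1],[0,0,-1,0,0,0,1],[0,0,-2,0,0,0,1],[0,0,-2,0,0,0,1],[0,0,-3,0,0,0,1]]'
```

```text
clock: 27.57
ee_pos: [559.5, -103.9, 110.7]
orientation: [[-0.01, 0.078, -0.997], [-0.0, -0.997, -0.078], [-1.0, -0.001, 0.01]]
ft_force: [-18.7, -0.0, 13.4]
finger_gap: 0.002
clock: 27.98
ee_pos: [559.4, -104.2, 110.7]
orientation: [[-0.016, 0.077, -0.997], [-0.001, -0.997, -0.077], [-1.0, -0.001, 0.016]]
ft_force: [-22.6, -0.5, 16.4]
finger_gap: 0.009
```

```bash
python3 -m inch '[[0,0,10,0,0,0,1],[0,0,25,0,0,0,1],[-40,0,30,0,0,0,1],[-80,0,60,0,0,0,1],[-110,0,95,0,0,0,0]]'; python3 -m inch '[[0,0,30,0,0,0,0],[0,0,35,0,0,0,0],[0,0,35,0,0,0,0],[0,0,35,0,0,0,0],[0,0,35,0,0,0,0]]';python3 go.py; python3 - <<'E'
from boxes import *
s=snap('top');cv2.imwrite('pics/t8.png',cv2.resize(s['frame'][155:285,255:400],None,fx=4.5,fy=4.5,interpolation=cv2.INTER_CUBIC))
s=snap('scene');cv2.imwrite('pics/s8.png',cv2.resize(s['frame'][120:250,250:420],None,fx=4.5,fy=4.5,interpolation=cv2.INTER_CUBIC))
E
```

```text
clock: 28.4
ee_pos: [476.5, -110.4, 215.5]
orientation: [[-0.014, 0.078, -0.997], [-0.0, -0.997, -0.078], [-1.0, -0.001, 0.014]]
ft_force: [0.2, -0.3, 0.6]
finger_gap: 0.033
clock: 28.82
ee_pos: [442.4, -112.9, 215.5]
orientation: [[-0.014, 0.079, -0.997], [0.0, -0.997, -0.079], [-1.0, -0.001, 0.014]]
ft_force: [0.8, 0.2, -0.6]
finger_gap: 0.373
t 28.8 p [ 442.4 -112.9  215.5] ang -85.5 F [ 0.8  0.2 -0.6] gap 0.373 j [ 0.51 -0.03 -0.34  1.9  -0.01  1.29 -1.33]
```

View pics/t8.png

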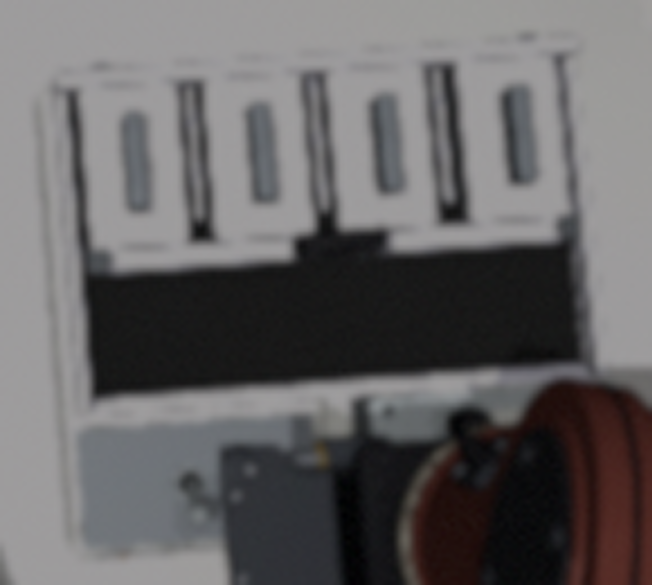

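View pics/s8.png

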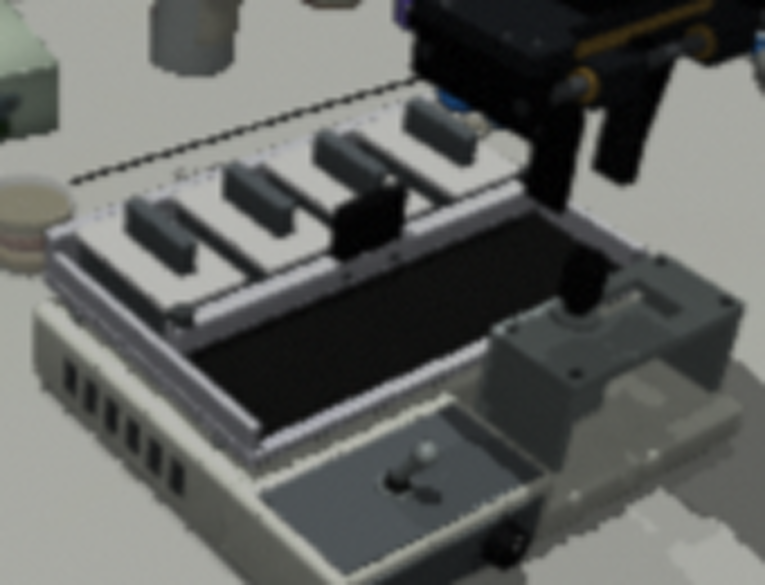

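All four boxes are against the fence and the bar is snug on them (handle moved ~29 mm from open). Next the pin: black knob at top crop (470,427), earlier view.

```bash
python3 go.py 478 -168 175 -85.25
```

```text
t 28.9 p [ 442.3 -112.7  215.2] ang -85.5 F [-0.1  0.3  0.2] gap 0.446 j [ 0.51 -0.03 -0.34  1.9  -0.01  1.29 -1.33]
target [ 478. -168.  175.] shift [ 39.7  58.  -31.8] turn deg [-0.2  0.8  0.1] dist 77
```

```bash
python3 -m inch '[[0,30,-15,0,0.8,0,-0.2],[10,56,-30,0,0.8,0,-0.2],[25,58,-32,0,0.8,0,-0.2],[40,58,-32,0,0.8,0,-0.2],[40,58,-32,0,0.8,0,-0.2]]';python3 -m inch '[[0,0,0,0,0,0,-0.2],[0,0,0,0,0,0,-0.2],[0,0,0,0,0,0,-0.2],[0,0,0,0,0,0,-0.2],[0,0,0,0,0,0,-0.2]]';python3 go.py 478 -168 107 -85.25
```

```text
clock: 29.33
ee_pos: [477.1, -167.6, 171.0]
orientation: [[-0.006, 0.079, -0.997], [0.004, -0.997, -0.079], [-1.0, -0.005, 0.006]]
ft_force: [-1.6, 1.0, -0.1]
finger_gap: 0.596
clock: 29.75
ee_pos: [477.5, -167.6, 171.7]
orientation: [[-0.005, 0.079, -0.997], [0.004, -0.997, -0.079], [-1.0, -0.004, 0.005]]
ft_force: [0.3, 0.4, 0.0]
finger_gap: 0.605
t 29.8 p [ 477.5 -167.6  171.7] ang -85.4 F [0.3 0.4 0. ] gap 0.605 j [ 0.54  0.1  -0.3   1.86  0.03  1.19 -1.27]
target [ 478. -168.  107.] shift [64.7  0.8 -0.7] turn deg [-0.2  0.3  0.2] dist 65
```

```bash
python3 -m inch '[[20,1,-0.5,0,0.3,0.2,-0.2],[40,1,-0.5,0,0.3,0.2,-0.2],[55,1,-0.5,0,0.3,0.2,-0.2],[61,1,-0.5,0,0.3,0.2,-0.2],[63,1,-0.5,0,0.3,0.2,-0.2]]';python3 - <<'E'
from boxes import *
s=snap('scene');cv2.imwrite('pics/s9.png',cv2.resize(s['frame'][130:250,310:430],None,fx=5,fy=5,interpolation=cv2.INTER_CUBIC))
E
python3 go.py 478 -168 107 -85.25
```

```text
clock: 30.17
ee_pos: [477.3, -168.1, 108.1]
orientation: [[-0.001, 0.079, -0.997], [0.001, -0.997, -0.079], [-1.0, -0.001, 0.001]]
ft_force: [0.2, 0.1, 0.1]
finger_gap: 0.604
t 30.2 p [ 477.7 -168.2  108.5] ang -85.4 F [0.1 0.1 0. ] gap 0.597 j [ 0.53  0.16 -0.3   1.93  0.05  1.06 -1.28]
target [ 478. -168.  107.] shift [ 1.5 -0.2 -0.3] turn deg [-0.2 -0.   0.1] dist 2
```

View pics/s9.png

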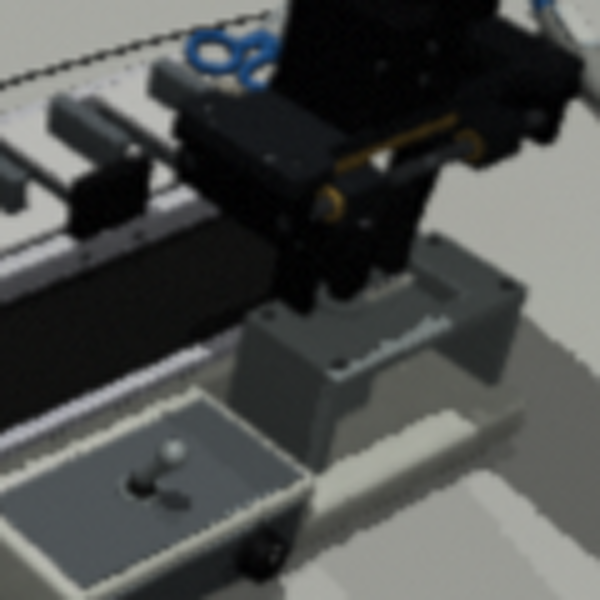

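Fingers straddle the knob. Close.

```bash
python3 -m inch '[[1,0,0,0,0,0,0.5],[1,0,0,0,0,0,1],[1,0,0,0,0,0,1],[1,0,0,0,0,0,1],[1,0,0,0,0,0,1]]' 40;python3 -m inch '[[0,0,0,0,0,0,1],[0,0,0,0,0,0,1],[0,0,0,0,0,0,1],[0,0,0,0,0,0,1],[0,0,0,0,0,0,1]]';python3 go.py
```

```text
clock: 30.63
ee_pos: [478.1, -168.7, 108.2]
orientation: [[0.001, 0.079, -0.997], [0.0, -0.997, -0.079], [-1.0, -0.0, -0.001]]
ft_force: [1.3, -3.5, 2.3]
finger_gap: 0.305
clock: 31.05
ee_pos: [478.3, -170.0, 108.5]
orientation: [[0.002, 0.078, -0.997], [-0.001, -0.997, -0.078], [-1.0, 0.002, -0.002]]
ft_force: [0.3, -6.2, 0.1]
finger_gap: 0.25
t 31.1 p [ 478.3 -170.   108.5] ang -85.5 F [ 0.3 -6.2  0.1] gap 0.250 j [ 0.53  0.16 -0.3   1.93  0.05  1.06 -1.29]
```

```bash
python3 -m inch '[[-3,1,0,0,0,0,1],[-10,1,0,0,0,0,1],[-20,1,0,0,0,0,1],[-30,1,0,0,0,0,1],[-40,1,0,0,0,0,1]]';python3 go.py;python3 - <<'E'
from boxes import *
s=snap('scene');cv2.imwrite('pics/s10.png',cv2.resize(s['frame'][130:250,310:430],None,fx=5,fy=5,interpolation=cv2.INTER_CUBIC))
E
```

```text
clock: 31.47
ee_pos: [478.4, -170.6, 149.9]
orientation: [[0.002, 0.079, -0.997], [-0.001, -0.997, -0.079], [-1.0, 0.002, -0.002]]
ft_force: [0.7, -0.3, -0.2]
finger_gap: 0.249
t 31.5 p [ 478.4 -170.6  149.9] ang -85.5 F [ 0.7 -0.3 -0.2] gap 0.249 j [ 0.54  0.11 -0.3   1.89  0.04  1.14 -1.27]
```

View pics/s10.png

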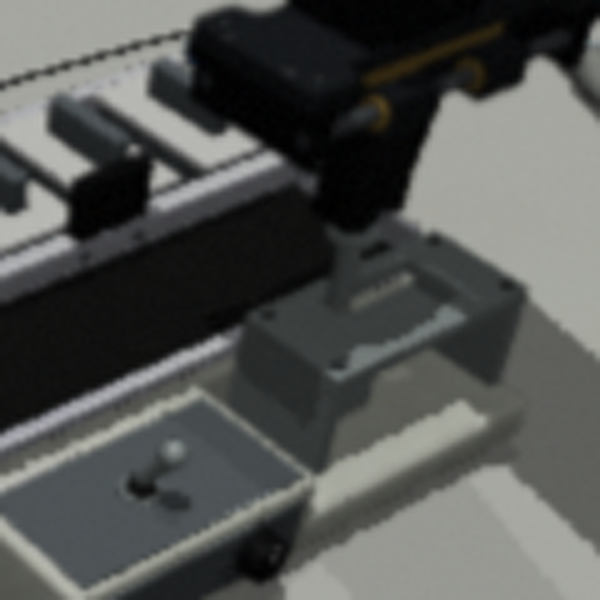

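Pin lifted 41 mm, shank still in slot. Lead along −y (tool +y) 50 mm.

```bash
python3 -m inch '[[1,6,0,0,0,0,1],[1,12,0,0,0,0,1],[1,18,0,0,0,0,1],[1,24,0,0,0,0,1],[1,30,0,0,0,0,1]]';python3 go.py; python3 -m inch '[[0,5,0,0,0,0,1],[0,10,0,0,0,0,1],[0,15,0,0,0,0,1],[0,18,0,0,0,0,1],[0,19,0,0,0,0,1]]';python3 go.py
```

```text
clock: 31.93
ee_pos: [481.6, -201.8, 150.6]
orientation: [[0.004, 0.078, -0.997], [-0.002, -0.997, -0.078], [-1.0, 0.003, -0.004]]
ft_force: [-0.2, 0.4, -1.0]
finger_gap: 0.255
t 31.9 p [ 481.6 -201.8  150.6] ang -85.5 F [-0.2  0.4 -1. ] gap 0.255 j [ 0.57  0.14 -0.28  1.86  0.04  1.14 -1.22]
clock: 32.35
ee_pos: [483.1, -221.2, 150.5]
orientation: [[0.004, 0.078, -0.997], [-0.002, -0.997, -0.078], [-1.0, 0.002, -0.004]]
ft_force: [1.0, 0.8, -0.8]
finger_gap: 0.247
t 32.4 p [ 483.1 -221.2  150.5] ang -85.6 F [ 1.   0.8 -0.8] gap 0.247 j [ 0.59  0.16 -0.26  1.84  0.05  1.15 -1.19]
```

```bash
python3 -m inch '[[1,-0.5,4,0,0,0,1],[2,-0.5,8,0,0,0,1],[2,-0.5,12,0,0,0,1],[2,-0.5,16,0,0,0,1],[2,-0.5,19,0,0,0,1]]';python3 go.py
```

```text
clock: 32.77
ee_pos: [463.4, -222.2, 148.5]
orientation: [[0.004, 0.078, -0.997], [-0.002, -0.997, -0.078], [-1.0, 0.002, -0.004]]
ft_force: [-0.1, -0.1, -0.1]
finger_gap: 0.256
t 32.8 p [ 463.4 -222.2  148.5] ang -85.6 F [-0.1 -0.1 -0.1] gap 0.256 j [ 0.6   0.12 -0.26  1.88  0.04  1.14 -1.16]
```

```bash
python3 -m inch '[[8,-0.3,-1,0,0,0,1],[16,-0.3,-1,0,0,0,1],[24,-0.3,-1,0,0,0,1],[32,-0.3,-1,0,0,0,1],[37,-0.3,-1,0,0,0,1]]';python3 -m inch '[[1,0,0,0,0,0,1],[2,0,0,0,0,0,1],[3,0,0,0,0,0,1],[3.5,0,0,0,0,0,1],[3.5,0,0,0,0,0,1]]';python3 go.py;python3 - <<'E'
from boxes import *
s=snap('scene');cv2.imwrite('pics/s11.png',cv2.resize(s['frame'][130:250,310:430],None,fx=5,fy=5,interpolation=cv2.INTER_CUBIC))
E
```

```text
clock: 33.18
ee_pos: [464.2, -221.7, 109.9]
orientation: [[0.003, 0.078, -0.997], [-0.002, -0.997, -0.078], [-1.0, 0.002, -0.003]]
ft_force: [-0.6, -0.2, -0.8]
finger_gap: 0.251
clock: 33.6
ee_pos: [464.6, -222.2, 107.8]
orientation: [[0.004, 0.077, -0.997], [-0.002, -0.997, -0.077], [-1.0, 0.003, -0.003]]
ft_force: [-5.4, 0.3, 13.1]
finger_gap: 0.248
t 33.6 p [ 464.6 -222.2  107.8] ang -85.6 F [-5.4  0.3 13.1] gap 0.248 j [ 0.6   0.17 -0.26  1.92  0.05  1.05 -1.18]
```

View pics/s11.png

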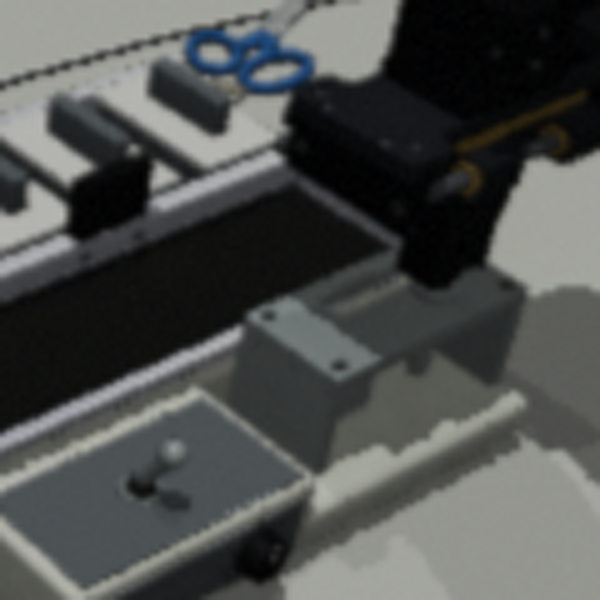

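Contact at the seat height (collar seated, 107.8 vs 108.5 in the bore) with the shank showing below the plate. Release, lift, look.

```bash
python3 -m inch '[[-0.5,0,0,0,0,0,0.5],[-0.5,0,0,0,0,0,0.2],[-0.5,0,0,0,0,0,-0.2],[-0.5,0,0,0,0,0,-0.2],[-0.5,0,0,0,0,0,-0.2]]';python3 -m inch '[[-10,0,0,0,0,0,-0.2],[-40,0,0,0,0,0,-0.2],[-80,0,0,0,0,0,-0.2],[-100,-40,20,0,0,0,0.5],[-110,-80,40,0,0,0,1]]';python3 -m inch '[[0,-40,0,0,0,0,1],[0,-80,0,0,0,0,1],[0,-100,0,0,0,0,1],[0,-100,0,0,0,0,1],[0,-100,0,0,0,0,1]]';python3 go.py; python3 - <<'E'
from boxes import *
s=snap('scene');cv2.imwrite('pics/s12.png',cv2.resize(s['frame'][120:250,250:430],None,fx=4.4,fy=4.4,interpolation=cv2.INTER_CUBIC))
s=snap('top');cv2.imwrite('pics/t12.png',cv2.resize(s['frame'][155:285,255:400],None,fx=4.5,fy=4.5,interpolation=cv2.INTER_CUBIC))
E
```

```text
clock: 34.07
ee_pos: [464.5, -222.1, 108.1]
orientation: [[0.003, 0.078, -0.997], [-0.002, -0.997, -0.078], [-1.0, 0.003, -0.003]]
ft_force: [0.4, -0.2, -0.8]
finger_gap: 0.472
clock: 34.48
ee_pos: [425.0, -155.3, 218.4]
orientation: [[0.008, 0.075, -0.997], [-0.003, -0.997, -0.075], [-1.0, 0.004, -0.007]]
ft_force: [1.1, 1.8, 0.7]
finger_gap: 0.516
clock: 34.9
ee_pos: [417.6, -54.8, 218.9]
orientation: [[0.009, 0.078, -0.997], [-0.004, -0.997, -0.078], [-1.0, 0.005, -0.009]]
ft_force: [0.0, 0.2, -0.2]
finger_gap: 0.157
t 34.9 p [417.6 -54.8 218.9] ang -85.6 F [ 0.   0.2 -0.2] gap 0.157 j [ 0.48 -0.13 -0.42  1.97 -0.05  1.28 -1.41]
```

View pics/s12.png

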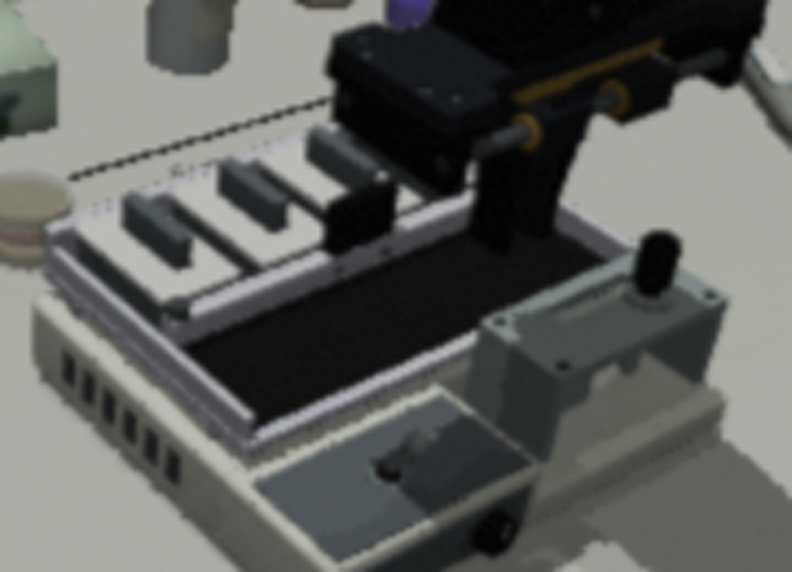

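View pics/t12.png

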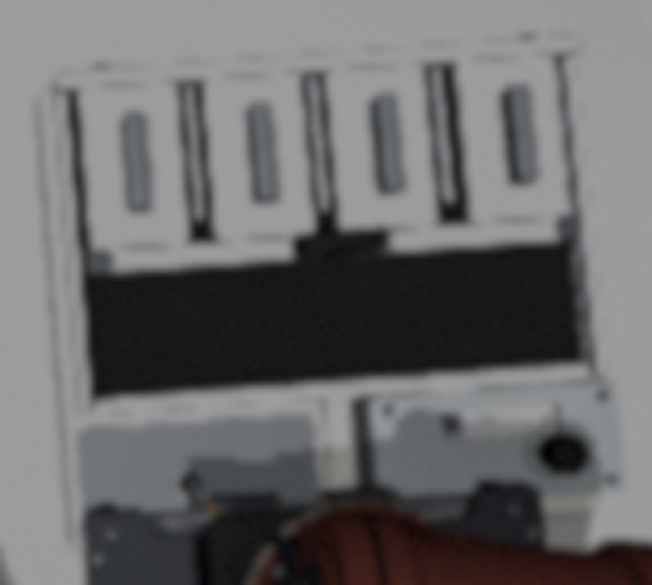

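```bash
python3 - <<'E'
from h import *
t=snap('top');s=snap('scene')
print(ray(t,255+562.5/4.5-.5,155+450.5/4.5-.5,136).round(1), ray(s,250+658.5/4.4-.5,120+240.5/4.4-.5,136).round(1),proj(t,(464.6,-222,136)))
E
python3 go.py 395 -34.5 150 -85.25
```

```text
[ 467.5 -217.   136. ] [ 463.9 -217.2  136. ] [381.66538991 255.88882298]
t 35.1 p [417.5 -56.7 218. ] ang -85.8 F [-0.7  0.3  0.1] gap 0.026 j [ 0.48 -0.13 -0.41  1.97 -0.05  1.28 -1.41]
target [395.  -34.5 150. ] shift [ 67.8 -24.1  21.3] turn deg [-0.6 -0.4 -0.2] dist 75
```

Pin is upright in the side notch at top crop (562,453), vision offset from the bore ≈ (−16, −48) mm in shaker axes, with the collar on the plate. The boxes and bar haven't changed. For the switch I'll turn the jaws along x, straddle the ball slightly open, and push +x.

```bash
python3 -m inch '[[0,-5,-3,-7,0,0,0.26],[0,-10,-6,-14,0,0,0.26],[0,-15,-9,-21,0,0,0.26],[0,-20,-11,-28,0,0,0.26],[0,-23,-13,-35,0,0,0.26]]';python3 -m inch '[[0,0,0,-7,0,0,0.26],[0,0,0,-14,0,0,0.26],[0,0,0,-21,0,0,0.26],[0,0,0,-28,0,0,0.26],[0,0,0,-35,0,0,0.26]]';python3 go.py 430 -33 150 4.75
```

```text
clock: 35.52
ee_pos: [429.0, -33.3, 217.9]
orientation: [[0.007, 0.635, -0.772], [-0.003, -0.772, -0.635], [-1.0, 0.007, -0.004]]
ft_force: [-0.5, 0.0, -0.9]
finger_gap: 0.311
clock: 35.93
ee_pos: [429.0, -34.3, 217.7]
orientation: [[0.006, 0.965, -0.264], [-0.002, -0.264, -0.965], [-1.0, 0.007, 0.001]]
ft_force: [-0.8, -0.1, -0.0]
finger_gap: 0.368
t 35.9 p [429.  -34.3 217.7] ang -15.3 F [-0.8 -0.1 -0. ] gap 0.368 j [ 0.38 -0.11 -0.37  1.96 -0.04  1.28 -0.25]
target [430. -33. 150.] shift [67.7  0.2 -1.5] turn deg [-20.1   0.1  -0.4] dist 68
```

```bash
python3 -m inch '[[0,0,0,-7,0,0,0.26],[10,0,-1,-14,0,0,0.26],[30,0,-1,-20,0,0,0.26],[60,0,-1,-20,0,0,0.26],[67,0,-1,-20,0,0,0.26]]';python3 go.py 430 -33 84 4.75; python3 - <<'E'
from boxes import *
s=snap('scene');cv2.imwrite('pics/s13.png',cv2.resize(s['frame'][120:250,270:430],None,fx=4.5,fy=4.5,interpolation=cv2.INTER_CUBIC))
E
```

```text
clock: 36.35
ee_pos: [427.7, -34.3, 147.1]
orientation: [[0.001, 0.997, 0.08], [-0.002, 0.08, -0.997], [-1.0, 0.001, 0.002]]
ft_force: [-0.8, 0.1, -1.2]
finger_gap: 0.37
t 36.4 p [427.7 -34.3 147.1] ang 4.6 F [-0.8  0.1 -1.2] gap 0.370 j [ 0.35 -0.04 -0.37  2.05 -0.02  1.13  0.08]
target [430. -33.  84.] shift [63.1  2.4 -1.2] turn deg [-0.1  0.1 -0.1] dist 63
```

View pics/s13.png

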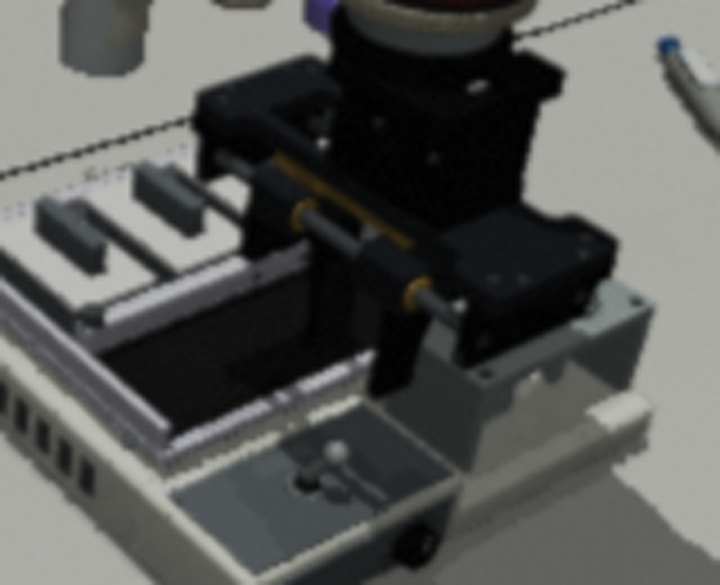

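```bash
python3 -m inch '[[10,2,-1,0,0,0,0.26],[20,2,-1,0,0,0,0.26],[30,2,-1,0,0,0,0.26],[38,2,-1,0,0,0,0.26],[42,2,-1,0,0,0,0.26]]';python3 - <<'E'
from boxes import *
s=snap('scene');cv2.imwrite('pics/s14.png',cv2.resize(s['frame'][180:250,310:390],None,fx=8,fy=8,interpolation=cv2.INTER_CUBIC))
E
python3 go.py 430 -33 84 4.75
```

```text
clock: 36.82
ee_pos: [429.1, -33.1, 104.5]
orientation: [[-0.0, 0.997, 0.08], [-0.001, 0.08, -0.997], [-1.0, -0.001, 0.001]]
ft_force: [-0.3, -0.6, -0.4]
finger_gap: 0.369
t 36.9 p [428.9 -33.1 104.2] ang 4.6 F [-0.7 -0.7 -0.4] gap 0.370 j [ 0.35  0.01 -0.37  2.1   0.01  1.03  0.05]
target [430. -33.  84.] shift [20.2  1.1 -0. ] turn deg [-0.2  0.1  0.1] dist 20
```

View pics/s14.png

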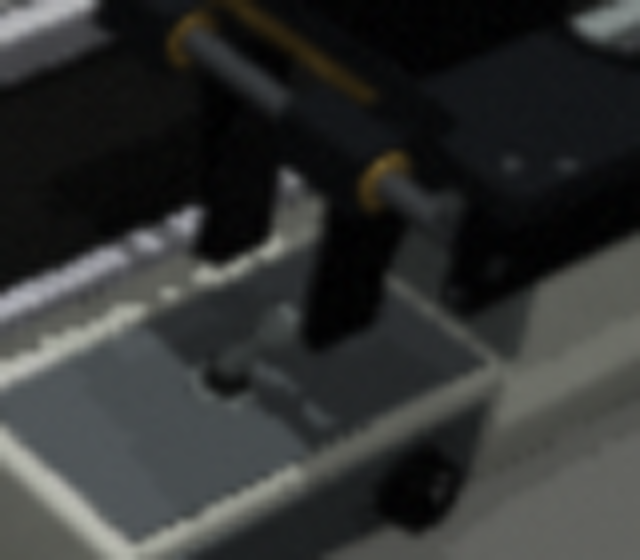

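Ball at crop (285,320) sits between the rear finger (235,250) and front finger (345,330). Descend and push +x (tool +y).

```bash
python3 -m inch '[[5,0,0,0,0,0,0.26],[10,0,0,0,0,0,0.26],[15,0,0,0,0,0,0.26],[19,0,0,0,0,0,0.26],[20,0,0,0,0,0,0.26]]';python3 go.py; python3 -m inch '[[0,4,0,0,0,0,0.26],[0,8,0,0,0,0,0.26],[0,12,0,0,0,0,0.26],[0,16,0,0,0,0,0.26],[0,20,0,0,0,0,0.26]]';python3 -m inch '[[0,4,0,0,0,0,0.26],[0,7,0,0,0,0,0.26],[0,10,0,0,0,0,0.26],[0,12,0,0,0,0,0.26],[0,14,0,0,0,0,0.26]]'
```

```text
clock: 37.28
ee_pos: [428.5, -33.1, 83.5]
orientation: [[-0.002, 0.997, 0.08], [-0.001, 0.08, -0.997], [-1.0, -0.002, 0.001]]
ft_force: [-0.8, 0.4, 0.2]
finger_gap: 0.371
t 37.3 p [428.5 -33.1  83.5] ang 4.6 F [-0.8  0.4  0.2] gap 0.371 j [ 0.34  0.04 -0.38  2.12  0.02  0.99  0.04]
clock: 37.7
ee_pos: [448.7, -31.5, 83.5]
orientation: [[-0.002, 0.997, 0.08], [-0.001, 0.08, -0.997], [-1.0, -0.002, 0.001]]
ft_force: [-2.3, -0.7, 2.6]
finger_gap: 0.371
clock: 38.12
ee_pos: [462.7, -30.3, 83.3]
orientation: [[-0.003, 0.997, 0.08], [-0.001, 0.08, -0.997], [-1.0, -0.003, 0.001]]
ft_force: [-3.6, -0.5, 0.2]
finger_gap: 0.374
```

```bash
python3 -m inch '[[0,1,0,0,0,0,0.26],[0,2,0,0,0,0,0.26],[0,3,0,0,0,0,0.26],[0,4,0,0,0,0,0.26],[0,5,0,0,0,0,0.26]]';python3 -m inch '[[0,1,0,0,0,0,0.26],[0,2,0,0,0,0,0.26],[0,3,0,0,0,0,0.26],[0,3,0,0,0,0,0.26],[0,3,0,0,0,0,0.26]]'
```

```text
clock: 38.53
ee_pos: [466.5, -30.0, 82.8]
orientation: [[-0.005, 0.997, 0.08], [-0.001, 0.08, -0.997], [-1.0, -0.005, 0.001]]
ft_force: [-8.9, -0.3, 0.8]
finger_gap: 0.374
clock: 38.95
ee_pos: [466.8, -30.0, 82.2]
orientation: [[-0.011, 0.997, 0.079], [-0.002, 0.079, -0.997], [-1.0, -0.011, 0.001]]
ft_force: [-12.2, -0.5, 8.6]
finger_gap: 0.371
```

At its stop. Back off centred, lift, and check everything.

```bash
python3 -m inch '[[0,-6,0,0,0,0,0.26],[-5,-8,0,0,0,0,0.26],[-40,-8,0,0,0,0,0.26],[-80,-8,0,0,0,0,0.26],[-120,-8,0,0,0,0,0.26]]';python3 -m inch '[[-10,0,-40,0,0,0,0],[-10,0,-80,0,0,0,0],[-10,0,-120,0,0,0,0],[-10,0,-160,0,0,0,0],[-10,0,-200,0,0,0,0]]';python3 -m inch '[[0,0,-40,0,0,0,0],[0,0,-80,0,0,0,0],[0,0,-80,0,0,0,0],[0,0,-80,0,0,0,0],[0,0,-80,0,0,0,0]]';python3 go.py; python3 - <<'E'
from boxes import *
s=snap('scene','s15f.png');cv2.imwrite('pics/s15.png',cv2.resize(s['frame'][120:250,250:430],None,fx=4.4,fy=4.4,interpolation=cv2.INTER_CUBIC))
s=snap('top','t15f.png');cv2.imwrite('pics/t15.png',cv2.resize(s['frame'][155:285,255:400],None,fx=4.5,fy=4.5,interpolation=cv2.INTER_CUBIC))
E
```

```text
clock: 39.37
ee_pos: [460.1, -30.2, 204.3]
orientation: [[-0.01, 0.997, 0.08], [-0.002, 0.08, -0.997], [-1.0, -0.01, 0.001]]
ft_force: [1.7, 0.3, 0.4]
finger_gap: 0.367
clock: 39.78
ee_pos: [444.4, 171.3, 215.4]
orientation: [[-0.007, 0.997, 0.079], [-0.001, 0.079, -0.997], [-1.0, -0.007, 0.0]]
ft_force: [1.2, -0.2, 0.0]
finger_gap: 0.496
clock: 40.2
ee_pos: [438.5, 251.0, 215.8]
orientation: [[-0.006, 0.997, 0.08], [-0.001, 0.08, -0.997], [-1.0, -0.006, 0.0]]
ft_force: [0.2, -0.9, 0.8]
finger_gap: 0.502
t 40.2 p [438.5 251.  215.8] ang 4.6 F [ 0.2 -0.9  0.8] gap 0.502 j [ 0.03  0.09 -0.67  1.79  0.06  1.29 -0.57]
```

View pics/s15.png

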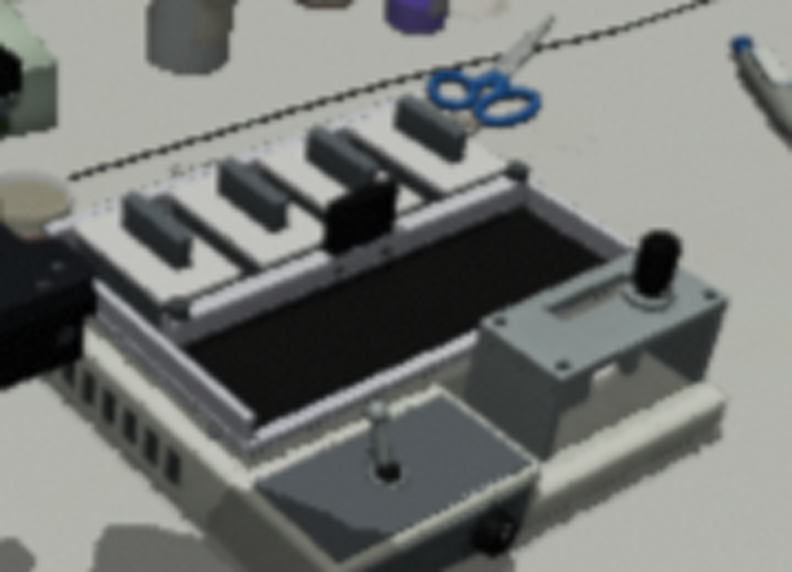

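View pics/t15.png

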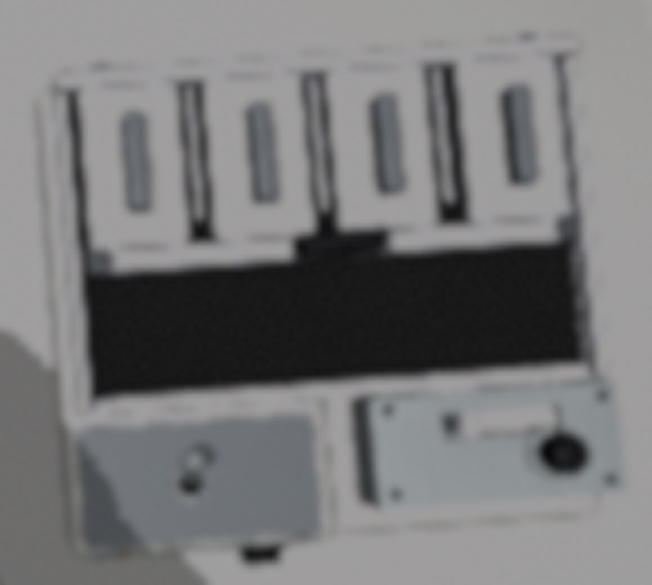

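View pics/t15f.png

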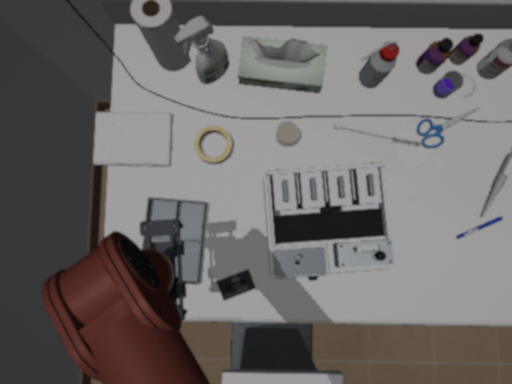

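The switch ball moved from (200,510) to (205,453) in the top crop, about 31 mm, so it is fully on. The pin is upright in the notch, the boxes and bar are unchanged, the tape (213,145) and Petri stack (288,133) are where they were, and the arm is clear. Handing in.

```bash
python3 -c "
from cell import manip
print(manip.job_done())"
```

```text
the job is handed in; nothing more can be done
None
```

The job is done and handed in at about 40 s on the robot's clock, well under the 208 s limit; no verdict is reported.

**What I did:** I slid the clamp bar open, set the four white-lidded boxes in lanes 0 to 3, and pushed the bar home. I then lifted the pin about 41 mm, led it along the slot, seated it in the side notch, and flipped the switch to its stop. I left the black look-alike alone.

**Last checks:**
- **Boxes and bar:** all four boxes lie flat against the fence. The bar is snug, with its handle about 29 mm from the open position.
- **Pin:** it stands upright with its collar on the plate. Vision put it 16 mm and 48 mm from the bore, against a nominal 18 mm and 50 mm. Vision and the arm's own reading of the pin disagreed by up to about 5 mm in y; they already differed by about 2.5 mm at the bore.
- **Switch:** the ball travelled about 31 mm.
- **Bystanders:** the tape roll and Petri dishes had not moved in the final picture.

**Disturbances:** the lane 1 box slid against the fence partway through, but stayed flat in its lane and needed no repair. I saw no loss of grip.

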